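# Empty the sorting tray into the scrap bin at the phone repair bench

### The arm

A 6-joint arm with a two-finger parallel gripper is mounted at the origin on the work surface. World frame = base frame: x ahead of the robot, y to its left, z up, the work surface at z = 0. Lengths are in m, angles in degrees, forces in N, time in s.
With the tool pointing down it reaches from about 0.4 to 0.825 m from the base axis. Payload 7 kg.
Tool frame: the origin (TCP) lies at the very end of the fingers, on their centre line; the grasp point (between the pads) lies 19 mm behind it; z points along the fingers, y is the line along which they close (so a half turn about z gives the same grasp; the last joint's range is limited). The gripper opens to 88 mm and grips with 3 to 60 N. Pads are 19 mm wide; open, the fingers measure 130 mm over their backs; the gripper's body (78 mm by 193 mm) begins 47 mm behind the grasp point.
Start: joints at [-47.091, 20.546, 0.682, 0, -70.136, -16.507], TCP at [0.3, -0.605, 0.193] pointing down, gripper open.
Joint ranges: [-176.03, 176.03], [-82.01, 121.73], [-58.28, 71.71], [-173.87, 95.51], [-174.79, -0.11], [-173.66, 173.66]. Speed limits (degrees/s): [136.94, 136.94, 172.46, 180, 180, 180].

### API

Orientations are given as [roll, pitch, yaw] about the fixed x, y, z axes, in that order (R = Rz(yaw) Ry(pitch) Rx(roll)).
In Python, from plant import ctrl gives the robot as it stands.
- The arm moves only by the tool carry_out, never from a script. Its argument "deltas" is a list that holds one entry, the list of rows, each a list of 5 numbers: the shift along the tool's x, y, z scaled (see below), then the turn about the tool's z scaled (see below), then the opening, from -1 (shut) to 1 (fully open). A call has 1 to 5 rows; each row is the pose to reach, as a shift and turn from the pose commanded when the call began, along the tool's axes at that moment, turning the shorter way round; what a row does not reach only later rows make up. The controller multiplies each number of a shift by 20 cm and each number of a turn by 2 pi rad. A row lasts 1/10 s, in which the tool goes at most 50 mm and 8.59 degrees, less where a joint would pass 70% of its speed; a pose out of reach is approached as far as the arm can. A call with a number of a shift or a turn outside -1 to 1 is refused whole. A call with a gripper value outside its range is refused whole. The fingers move at their own pace and stop on an object; the grip force is fixed at half the most. Time passes only in rows, so rows that repeat a pose let the fingers close. It gives the time, the measured TCP pose, the force, the opening and the grip force at its end, in the units of the state.
- ctrl.get_obs(): the state, without advancing time (a new reading comes with each control period).
- ctrl.snapshot(name): name is "scene" or "side" or "wrist"; returns a dict with "color" (384x512x3 uint8, red, green, blue), "camera_matrix" (3x3 intrinsics, pixels), "R" (3x3) and "t" (3): a world point X has camera coordinates R X + t. Camera axes: x right, y down, z forward; pixel columns grow to the right and rows downward; lengths in m; the calibration is good to about 2 mm. A picture is of the moment at which its call begins. There is no depth.
- ctrl.close_job(): hands the job in; it is judged then, once.
Trained networks look in a picture, given as the dict that the camera call returned (one of the last four; its "shot" number tells which), for a name from the list of things; names that differ only in an ending like _2 or _b are one class to them, and where a whole thing is asked for, a point or a joint stands for the part that bears it (a point fixed in the world has none). Each returns a list of dicts, best first, with "p" (0 to 1); they miss things now and then, are a little off and sometimes report something else, mostly with a low value. They report only what shows in the picture. A call takes as long as a camera call. They do not tell look-alikes from the thing itself.
- ctrl.search_frame(picture, name): "centre" ([column, row] in pixels, amid what is visible of it).
- ctrl.silhouettes(picture, name): "mask" (384x512 bool, what is visible of it) and "centre" ([column, row] in pixels, amid what is visible of it).
- ctrl.spot_point(picture, name): "centre" ([column, row] in pixels: a listed point, or the origin of a listed thing).
The state is a dict: "clock": time; "joint_pos": joint angles; "qvel": joint speeds; "tau": joint torques, N m; "tool_pos": TCP position; "orientation": TCP orientation; "force": force on the tool from outside, world axes, zero at the start; "moment": the same for the moment, N m; "opening": finger opening in m; "gripper_force": force on a finger pad.
Only numpy, scipy, OpenCV 4.12 (cv2) and the standard library are available. Lean on these libraries where they do the work, as an engineer would, in place of code of your own. Each camera call takes 0.05 s, during which the arm holds its last target. There are 200 camera calls.

### The job

First lift the orange spatula off the scrap bin and lay it down flat on the blue repair mat. Then take the sorting tray by its black handle and tip its open end over the green bin so that all four old parts slide off into it, without touching the parts with the gripper or letting them drop or fly in from high up. Finally set the empty tray back down flat on the bench and let go, and leave the bottle, the tool pot and the phone where they are.

Things in the scene. Friction and masses are not known exactly. Their poses are not given: they have to be found in the camera images.
- bin: green open scrap bin, square, 170 x 170 mm outside and 75 mm high, walls and floor 5 mm (mouth 160 x 160 mm), fixed to the bench; origin at the centre of its underside, x and y along its sides, z up
- mat_top (a point): centre of the top face of the blue repair mat, 180 mm along its x, 240 mm along its y, 3 mm thick, fixed flat on the bench
- spatula_mid (a point): centre of the handle of the orange spatula, 8 mm above its flat underside; it lies loose across the bin's rims. x along it to the blade, y across, z up. Handle 140 mm long, 24 wide, 16 high, orange with a black band; beyond its front end a steel blade 80 mm long, 30 wide, 4 thick, underside level with the handle's; 220 mm in all, about 70 g
- tray_grip (a point): centre of the section of the sorting tray's black handle bar, about over the centre of mass, 58 mm above the tray's underside. x points to the tray's closed rear, y across, z up. The bar runs along x from 30 mm ahead (open end, -x) to 75 mm behind, 14 mm wide, 16 mm high (50 to 66 mm above the underside), on one 10 x 14 mm post at the rear wall; free beneath
- tray_lip (a point): middle of the tray's open edge on the floor's upper face: 100 mm along -x from tray_grip and 54 mm lower, same axes. Bright metal tray, 180 mm along x, 120 mm along y, floor 4 mm, side and rear walls 22 mm high, 4 mm thick, none at the open end; loose, flat on the bench, 0.16 to 0.26 kg. The parts start to slide on it at a slope of about 19 to 25 degrees
- battery1_mid (a point): spent phone battery, a black flat block 50 x 34 x 10 mm with a brass end and a yellow patch, about 30 g, lying loose in the tray; origin at its centre, 5 mm above its underside; z up as it lies at the start
- battery2_mid (a point): spent phone battery, a black flat block 50 x 34 x 10 mm with a brass end and a yellow patch, about 30 g, lying loose in the tray; origin at its centre, 5 mm above its underside; z up as it lies at the start
- speaker1_mid (a point): old loudspeaker module, a red block 40 x 32 x 16 mm with a dark disc on top, about 30 g, lying loose in the tray; origin at its centre, 8 mm above its underside; z up as it lies at the start
- speaker2_mid (a point): old loudspeaker module, a red block 40 x 32 x 16 mm with a dark disc on top, about 30 g, lying loose in the tray; origin at its centre, 8 mm above its underside; z up as it lies at the start
- bottle: white closed bottle with a red cap, 44 mm across, 120 mm high; origin at the centre of its underside; stands or lies on the bench beyond the work and is to be left alone
- pot: blue square tool pot 70 x 70 mm, 85 mm high, with pens standing in it up to 117 mm; origin at the centre of its underside; stands or lies on the bench beyond the work and is to be left alone
- phone: black phone 72 x 148 x 9 mm lying flat, long side along its y; origin at the centre of its underside; stands or lies on the bench beyond the work and is to be left alone
Mind the look-alikes: they are no part of the job. Of the things that look like the part that bears spatula_mid, the smaller one is meant. Leave any white look-alike of the part that bears speaker2_mid alone.

How it is judged:
By the outcome, as a careful person would: the job done as asked, in the order asked, and still so for the second after the job is handed in, with the robot touching nothing.
It also fails if it takes over 72 s, if anything falls off the work surface, if the arm or the gripper's body presses on something with over 40 N, if the wrist force passes 120 N, or if a joint passes its speed limit or range.

## Working session

There is one attempt and no reset: what is moved stays moved. The work goes in short steps, Python scripts to look and compute and a tool call to move; the robot and the scene stay as the last step left them, time stands still between calls to the robot, and variables do not carry over. Pictures are saved under pics/ and viewed, at most 10 in all, crops included, and the job is handed in when it is done.

Besides the shell and the picture viewer there is one more tool, called as name(argument=value, ...) on one line, values as JSON. carry_out: Moves the arm, as the interface text tells. Its arguments: {"type":"object","properties":{"deltas":{"type":"array"}},"required":["deltas"]}

```bash
ls; mkdir -p pics
python3 - <<'E'
from plant import ctrl
import cv2,numpy as np
ims=[]
for n in ["scene","side"]:
    p=ctrl.snapshot(n); ims.append(p["color"])
    cv2.imwrite(f"pics/{n}0.png",cv2.resize(p["color"][:,:,::-1],(800,600)))
    print(n,p["camera_matrix"].tolist(),p["R"].tolist(),p["t"].tolist())
    for k in ["bin","mat_top","spatula_mid","tray_grip","tray_lip","battery1_mid","speaker1_mid","bottle","pot","phone"]:
        print(k,[(np.round(d["centre"]).tolist(),round(d["p"],2)) for d in ctrl.spot_point(p,k)])
print(ctrl.get_obs())
E
```

```text
pics
scene [[458.78423888752945, 0.0, 257.81180988866515], [0.0, 458.78423888752945, 192.2273857577452], [0.0, 0.0, 1.0]] [[-0.5789564245611359, 0.815168763983133, -0.0175881973378943], [0.5340814050440756, 0.3628442853227636, -0.7636105534857142], [-0.6160896941562417, -0.45149076494965423, -0.6454375089190625]] [0.3193292606277023, -0.224925612495317, 1.6165790379922653]
bin [([358.0, 260.0], 0.75)]
mat_top [([266.0, 214.0], 0.96)]
spatula_mid [([414.0, 189.0], 0.67), ([366.0, 234.0], 0.64), ([196.0, 261.0], 0.55)]
tray_grip [([170.0, 164.0], 0.95)]
tray_lip [([193.0, 164.0], 0.97)]
battery1_mid [([172.0, 184.0], 0.55), ([200.0, 264.0], 0.3)]
speaker1_mid [([160.0, 184.0], 0.47), ([171.0, 164.0], 0.36)]
bottle [([157.0, 234.0], 0.91)]
pot [([274.0, 298.0], 0.81)]
phone [([200.0, 264.0], 0.88), ([362.0, 233.0], 0.26)]
side [[362.60263059666147, 0.0, 258.47529855019116], [0.0, 362.60263059666147, 190.27874396312413], [0.0, 0.0, 1.0]] [[0.6811659735293023, -0.7321279567433182, 0.001253579168651815], [-0.5166635242324065, -0.48191132487156385, -0.7076865674069869], [0.518721234608366, 
[... 556 characters left out ...]
e [([320.0, 169.0], 0.57)]
{'clock': 1.1, 'joint_pos': array([-4.70913682e+01,  2.05463386e+01,  6.81435276e-01, -8.99319980e-04,
       -7.01357835e+01, -1.65083084e+01]), 'qvel': array([-0.02617245,  0.02934152, -0.02540826, -0.10674123,  0.0225421 ,
        0.0115378 ]), 'tau': array([-1.42028588e-03, -5.82405996e+01,  2.93302971e+01,  7.00275645e+00,
        1.25165659e-02, -3.15325315e-05]), 'tool_pos': array([ 0.30012138, -0.60457705,  0.19315467]), 'orientation': array([ 1.79999101e+02,  6.15779450e-04, -1.53599982e+02]), 'force': array([ 0.35441906, -1.5708559 ,  0.13565667]), 'moment': array([0.03120788, 0.03401367, 0.03077933]), 'gripper_force': 0.0, 'opening': 0.08747211405174718}
```

View pics/scene0.png

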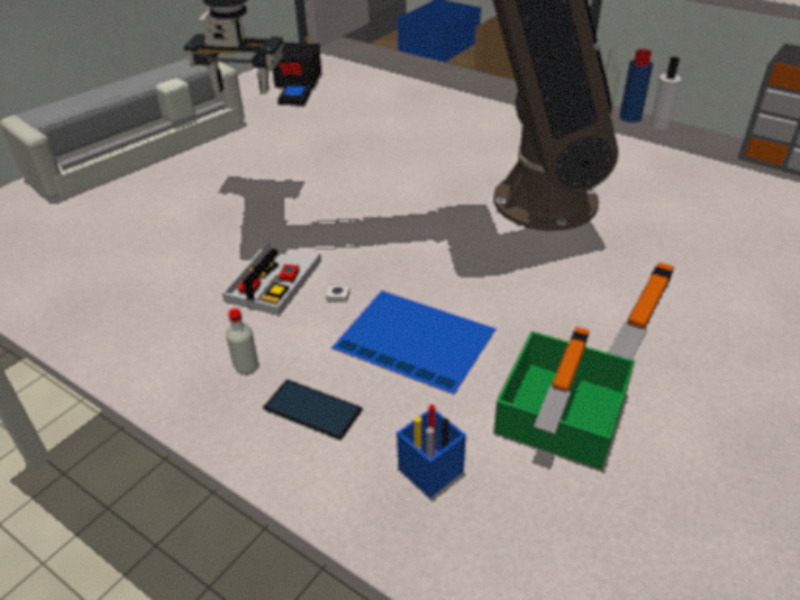

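View pics/side0.png

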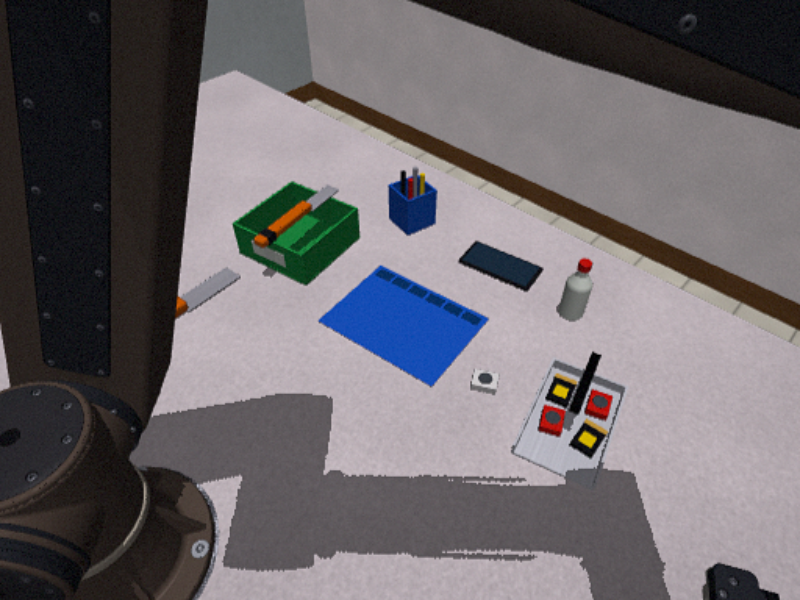

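Scene picture: two orange spatulas. One lies across the bin at (366,234) and a bigger one is on the bench at (414,189). The tray is at (170,164) with its open end facing the robot, and a white speaker look-alike sits at (216,188). In the side view the tray grip is at about (375,240) and the white look-alike at (310,243). Next I'll triangulate and make an enlarged crop of the spatulas.

```bash
cat > h.py <<'E'
from plant import ctrl
import cv2,numpy as np
def ray(p,uv):
    d=p["R"].T@np.linalg.solve(p["camera_matrix"],[uv[0],uv[1],1.]); return -p["R"].T@p["t"],d/np.linalg.norm(d)
def onz(p,uv,z):
    c,d=ray(p,uv); return c+d*(z-c[2])/d[2]
def tri(obs):
    A=0;b=0
    for p,uv in obs:
        c,d=ray(p,uv);M=np.eye(3)-np.outer(d,d);A=A+M;b=b+M@c
    X=np.linalg.solve(A,b); return X,[round(float(np.linalg.norm((np.eye(3)-np.outer(ray(p,u)[1],ray(p,u)[1]))@(X-ray(p,u)[0]))),4) for p,u in obs]
def proj(p,X):
    q=p["camera_matrix"]@(p["R"]@np.array(X)+p["t"]);return q[:2]/q[2]
def pts(p,k,n=3):
    return [(np.round(d["centre"],1).tolist(),round(d["p"],2)) for d in ctrl.spot_point(p,k)[:n]]
E
python3 - <<'E'
from h import *
a=ctrl.snapshot("scene");b=ctrl.snapshot("side")
for k,z in [("mat_top",.003),("tray_grip",.058),("tray_lip",.004),("bin",0)]:
    u=ctrl.spot_point(a,k)[0]["centre"];v=ctrl.spot_point(b,k)[0]["centre"]
    print(k,tri([(a,u),(b,v)]),onz(a,u,z).round(3),onz(b,v,z).round(3))
print("spat",onz(a,(366,234),.083),onz(b,(187,140),.083),onz(a,(414,189),.01))
# bin corners from mask in side/scene at green
for n,p in (("scene",a),("side",b)):
    h=cv2.cvtColor(p["color"],cv2.COLOR_RGB2HSV)
    g=((h[...,0]>50)&(h[...,0]<75)&(h[...,1]>120)).astype(np.uint8)
    c=max(cv2.findContours(g,0,2)[0],key=cv2.contourArea)
    q=cv2.approxPolyDP(cv2.convexHull(c),4,True)[:,0]
    print(n,[(x.tolist(),onz(p,x,.075).round(3).tolist()) for x in q])
    bl=((h[...,0]>100)&(h[...,0]<120)&(h[...,1]>180)&(h[...,2]>80)).astype(np.uint8)
    cs=[cv2.approxPolyDP(cv2.convexHull(c),4,True)[:,0] for c in cv2.findContours(bl,0,2)[0] if cv2.contourArea(c)>1500]
    for q in cs: print("blue",[onz(p,x,.003).round(3).tolist() for x in q])
    o=((h[...,0]>5)&(h[...,0]<20)&(h[...,1]>180)&(h[...,2]>120)).astype(np.uint8)
    for c in cv2.findContours(o,0,2)[0]:
        if 40<cv2.contourArea(c)<3000 and (n=="scene" and cv2.boundingRect(c)[1]>130 or n=="side"):
            r=cv2.minAreaRect(c); bp=cv2.boxPoints(r)
            print("orange",np.round(r[0]),np.round(r[1]),[onz(p,x,.085).round(3).tolist() for x in bp])
ca=cv2.resize(a["color"][150:310,290:450,::-1],(600,600),interpolation=2)
cv2.imwrite("pics/crop.png",ca)
E
```

```text
mat_top (array([0.54079468, 0.01073852, 0.0076209 ]), [0.0013, 0.0013]) [0.538 0.007 0.003] [0.543 0.015 0.003]
tray_grip (array([ 0.56545603, -0.31106088,  0.05577155]), [0.0019, 0.0019]) [ 0.568 -0.311  0.058] [ 0.562 -0.31   0.058]
tray_lip (array([ 0.46721082, -0.32838164, -0.00508684]), [0.0038, 0.0038]) [ 0.474 -0.316  0.004] [ 0.465 -0.333  0.004]
bin (array([ 0.54889482,  0.30786992, -0.00443047]), [0.0014, 0.0014]) [0.551 0.31  0.   ] [0.546 0.302 0.   ]
spat [0.52340746 0.30131058 0.083     ] [0.52848284 0.28996422 0.083     ] [0.20429606 0.31420555 0.01      ]
scene [([340, 213], [0.484, 0.212, 0.075]), ([404, 231], [0.454, 0.371, 0.075]), ([384, 299], [0.67, 0.413, 0.075]), ([317, 276], [0.696, 0.266, 0.075]), ([320, 252], [0.63, 0.236, 0.075])]
blue [[0.634, -0.089, 0.003], [0.47, -0.109, 0.003], [0.443, 0.12, 0.003], [0.607, 0.141, 0.003]]
orange [364. 232.] [10. 33.] [[0.578, 0.294, 0.085], [0.467, 0.271, 0.085], [0.466, 0.296, 0.085], [0.575, 0.318, 0.085]]
orange [415. 191.] [11. 34.] [[0.374, 0.333, 0.085], [0.228, 0.319, 0.085], [0.234, 0.348, 0.085], [0.378, 0.36, 0.085]]
side [([187, 116], [0.615, 0.398, 0.075]), ([228, 133], [0.642, 0.235, 0.075]), ([229, 151], [0.584, 0.17, 0.075]), ([196, 181], [0.438, 0.143, 0.075]), ([154, 161], [0.411, 0.291, 0.075]), ([149, 144], [0.446, 0.365, 0.075])]
blue [[0.434, 0.119, 0.003], [0.609, 0.142, 0.003], [0.64, -0.09, 0.003], [0.465, -0.115, 0.003]]
orange [185. 138.] [ 6. 30.] [[0.481, 0.302, 0.085], [0.585, 0.324, 0.085], [0.577, 0.296, 0.085], [0.475, 0.276, 0.085]]
```

View pics/crop.png

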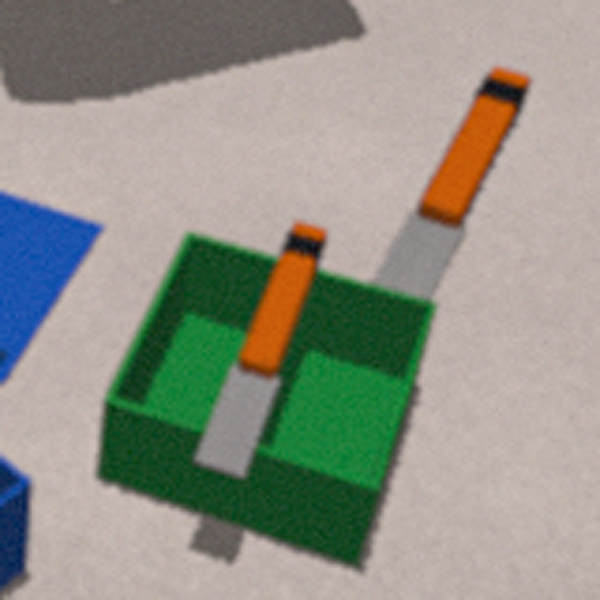

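The on-bin spatula at scene (366,234) is clearly smaller than the bench one at (414,189), so the on-bin one is the one meant. I'll move towards it by way of the tray, to look at both from near.

```bash
cat >> h.py <<'E'
def plan(wps,start=None,yaw0=None):
    """wps: (X,Y,Z,yaw) -> per call shift numbers (tool axes/0.2) and turn number"""
    o=ctrl.get_obs(); p=np.array(o["tool_pos"] if start is None else start); y=o["orientation"][2] if yaw0 is None else yaw0
    for w in wps:
        d=np.array(w[:3])-p; t=np.deg2rad(y); n=int(np.ceil(np.linalg.norm(d)/.2)) or 1
        dy=(w[3]-y+180)%360-180
        s=np.array([np.cos(t)*d[0]+np.sin(t)*d[1],np.sin(t)*d[0]-np.cos(t)*d[1],-d[2]])/.2
        print(np.round(w,3),"shift",s.round(3),"turn",round(-dy/360,4),"dist",round(float(np.linalg.norm(d)),3)); p=np.array(w[:3]);y=w[3]
E
python3 - <<'E'
from h import *
plan([(.39,-.46,.27,-168),(.48,-.31,.29,-168),(.47,-.12,.27,-168),(.46,.06,.27,-168),(.47,.25,.27,-168)])
E
```

```text
[   0.39   -0.46    0.27 -168.  ] shift [-0.724  0.448 -0.384] turn 0.04 dist 0.187
[   0.48   -0.31    0.29 -168.  ] shift [-0.596  0.64  -0.1  ] turn 0.0 dist 0.176
[ 4.70e-01 -1.20e-01  2.70e-01 -1.68e+02] shift [-0.149  0.94   0.1  ] turn 0.0 dist 0.191
[ 4.60e-01  6.00e-02  2.70e-01 -1.68e+02] shift [-0.138  0.891 -0.   ] turn 0.0 dist 0.18
[   0.47    0.25    0.27 -168.  ] shift [-0.246  0.919 -0.   ] turn 0.0 dist 0.19
```

carry_out(deltas=[[[-0.724,0.448,-0.384,0.04,1],[-0.724,0.448,-0.384,0.04,1],[-0.724,0.448,-0.384,0.04,1],[-0.724,0.448,-0.384,0.04,1],[-0.724,0.448,-0.384,0.04,1]]])

```text
clock: 2.1
tool_pos: [0.3928, -0.458, 0.2734]
orientation: [-179.8, 0.2, -167.8]
force: [-0.1, -0.1, 1.3]
opening: 0.0879
gripper_force: 0.0
```

carry_out(deltas=[[[-0.596,0.64,-0.1,0,1],[-0.596,0.64,-0.1,0,1],[-0.596,0.64,-0.1,0,1],[-0.596,0.64,-0.1,0,1],[-0.596,0.64,-0.1,0,1]]])

```text
clock: 2.6
tool_pos: [0.4816, -0.3077, 0.2903]
orientation: [-180.0, 0.1, -167.8]
force: [0.1, 0.6, 0.1]
opening: 0.0879
gripper_force: 0.0
```

Run:
```python
from h import *
o=ctrl.get_obs();print(o["clock"],o["tool_pos"],o["orientation"])
p=ctrl.snapshot("wrist"); cv2.imwrite("pics/w1.png",p["color"][:,:,::-1]); np.savez("w1.npz",**p)
for k,z in [("tray_grip",.058),("tray_lip",.004),("battery1_mid",.009),("speaker1_mid",.012)]:
    print(k,[(c,q,onz(p,c,z).round(4)) for c,q in pts(p,k,4)])
```

```text
2.6 [ 0.48156199 -0.3077488   0.29030488] [-1.79989863e+02  5.58011976e-02 -1.67808413e+02]
tray_grip [([243.5, 214.1], 0.65, array([ 0.5682, -0.3063,  0.058 ]))]
tray_lip [([239.6, 136.5], 0.93, array([ 0.4666, -0.3351,  0.004 ]))]
battery1_mid [([263.9, 220.4], 0.84, array([ 0.591 , -0.2693,  0.009 ])), ([370.1, 329.4], 0.44, array([ 0.7604, -0.0308,  0.009 ]))]
speaker1_mid [([226.6, 224.5], 0.81, array([ 0.6097, -0.3276,  0.012 ])), ([242.6, 213.4], 0.42, array([ 0.5852, -0.306 ,  0.012 ]))]
```

View pics/w1.png

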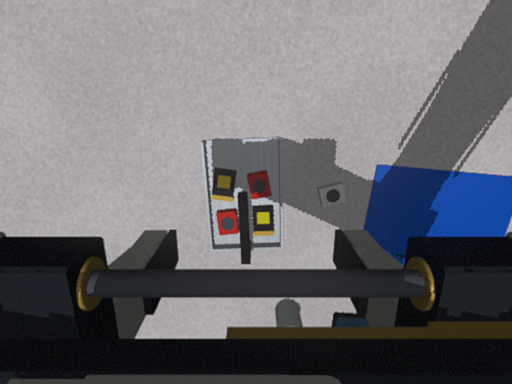

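The wrist picture shows the tray (columns 205-281, rows 138-247) with its handle at (244,214) and open end at the top. The four parts lie inside and the white look-alike is outside at (332,195). Next is the spatula.

carry_out(deltas=[[[-0.149,0.94,0.1,0,1],[-0.149,0.94,0.1,0,1],[-0.149,0.94,0.1,0,1],[-0.149,0.94,0.1,0,1]]])

```text
clock: 3.25
tool_pos: [0.4692, -0.1191, 0.2696]
orientation: [180.0, 0.0, -168.1]
force: [1.1, 0.6, 0.4]
opening: 0.0878
gripper_force: 0.0
```

carry_out(deltas=[[[-0.138,0.89,0,0,1],[-0.138,0.89,0,0,1],[-0.138,0.89,0,0,1],[-0.138,0.89,0,0,1]]])

```text
clock: 3.65
tool_pos: [0.4596, 0.0617, 0.2701]
orientation: [180.0, 0.0, -168.0]
force: [0.9, -0.5, -0.1]
opening: 0.0876
gripper_force: 0.0
```

carry_out(deltas=[[[-0.05,0.98,0,0,1],[-0.05,0.98,0,0,1],[-0.05,0.98,0,0,1],[-0.05,0.98,0,0,1],[-0.05,0.98,0,0,1]]])

```text
clock: 4.15
tool_pos: [0.4288, 0.2572, 0.2692]
orientation: [-180.0, -0.0, -167.9]
force: [-0.3, -0.4, 0.2]
opening: 0.0878
gripper_force: 0.0
```

Run:
```python
from h import *
o=ctrl.get_obs();print(o["clock"],o["tool_pos"],o["orientation"])
p=ctrl.snapshot("wrist"); cv2.imwrite("pics/w2.png",p["color"][:,:,::-1])
for k,z in [("spatula_mid",.083),("bin",0),("mat_top",.003)]:
    print(k,[(c,q,onz(p,c,z).round(4)) for c,q in pts(p,k,4)])
h=cv2.cvtColor(p["color"],cv2.COLOR_RGB2HSV)
m=((h[...,0]>5)&(h[...,0]<20)&(h[...,1]>180)&(h[...,2]>100)).astype(np.uint8)
for c in cv2.findContours(m,0,2)[0]:
    if cv2.contourArea(c)>150: print("orange",cv2.contourArea(c),[(np.round(x).tolist(),onz(p,x,.091).round(4).tolist()) for x in cv2.boxPoints(cv2.minAreaRect(c))])
m=((h[...,0]>50)&(h[...,0]<75)&(h[...,1]>120)).astype(np.uint8)
c=max(cv2.findContours(m,0,2)[0],key=cv2.contourArea)
print("bin",[(x.tolist(),onz(p,x,.075).round(4).tolist()) for x in cv2.approxPolyDP(cv2.convexHull(c),4,True)[:,0]])
```

```text
4.15 [0.4287801  0.25715033 0.26923689] [-1.79988407e+02 -3.25868829e-02 -1.67867362e+02]
spatula_mid [([270.1, 235.5], 0.91, array([0.5195, 0.297 , 0.083 ]))]
bin []
mat_top [([82.6, 188.3], 0.62, array([0.5386, 0.0104, 0.003 ])), ([182.8, 325.9], 0.56, array([0.7585, 0.1971, 0.003 ]))]
orange 980.5 [([257.0, 269.0], [0.5673, 0.2903, 0.091]), ([261.0, 205.0], [0.4774, 0.2746, 0.091]), ([278.0, 206.0], [0.4738, 0.2964, 0.091]), ([275.0, 270.0], [0.5636, 0.3136, 0.091])]
orange 1331.5 [([314.0, 65.0], [0.3052, 0.2975, 0.091]), ([329.0, -4.0], [0.2373, 0.2948, 0.091]), ([351.0, 0.0], [0.2366, 0.3184, 0.091]), ([336.0, 70.0], [0.3048, 0.3226, 0.091])]
bin [([281, 180], [0.4445, 0.2945, 0.075]), ([319, 182], [0.4368, 0.3428, 0.075]), ([337, 196], [0.45, 0.3707, 0.075]), ([329, 269], [0.5558, 0.3905, 0.075]), ([277, 269], [0.5711, 0.3192, 0.075])]
```

View pics/w2.png

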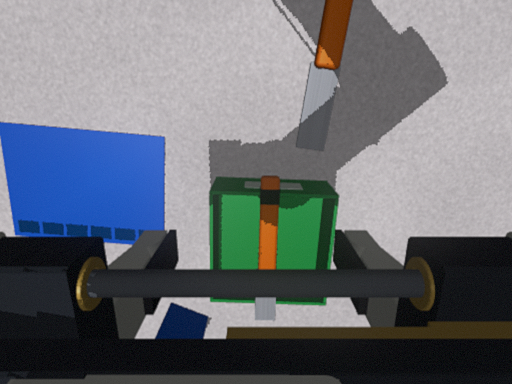

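Run:
```python
from h import *
p=ctrl.snapshot("wrist")
for n,c,z in [("rear",(270,176),.091),("tip",(265,320),.079),("mid",(270,235.5),.083),("cLn",(210,191),.075),("cRn",(337,195),.075),("cLf",(210,302),.075),("cRf",(327,304),.075)]:
    print(n,onz(p,c,z).round(4))
plan([(.5215,.295,.11,-168),(.5215,.295,.066,-168)])
```

```text
rear [0.4393 0.2734 0.091 ]
tip [0.6563 0.3155 0.079 ]
mid [0.5206 0.2921 0.083 ]
cLn [0.4787 0.2033 0.075 ]
cRn [0.4499 0.3659 0.075 ]
cLf [0.6455 0.2312 0.075 ]
cRf [0.6135 0.3988 0.075 ]
[ 5.22e-01  2.95e-01  1.10e-01 -1.68e+02] shift [-0.494  0.113  0.8  ] turn -0.0003 dist 0.189
[ 5.22e-01  2.95e-01  6.60e-02 -1.68e+02] shift [-0.    0.    0.22] turn 0.0 dist 0.044
```

carry_out(deltas=[[[-0.44,0.066,0.796,0.003,0.3],[-0.44,0.066,0.796,0.003,0.3],[-0.44,0.066,0.796,0.003,0.3],[-0.44,0.066,0.796,0.003,0.3],[-0.44,0.066,0.796,0.003,0.3]]])

```text
clock: 4.9
tool_pos: [0.512, 0.2819, 0.106]
orientation: [-179.8, -0.4, -169.3]
force: [-0.7, -0.9, -0.7]
opening: 0.0581
gripper_force: 0.0
```

Run:
```python
from h import *
o=ctrl.get_obs();print(o["clock"],o["tool_pos"],o["orientation"],o["opening"])
p=ctrl.snapshot("wrist"); cv2.imwrite("pics/w3.png",p["color"][:,:,::-1])
s=ctrl.snapshot("side")
for q in(p,s): print([(c,r,onz(q,c,.083).round(4)) for c,r in pts(q,"spatula_mid")], proj(q,o["tool_pos"]))
plan([(.512,.2885,.066,-169)])
```

```text
4.9 [0.51200177 0.28188726 0.10595673] [-179.75985748   -0.37828036 -169.28134568] 0.05807394653533473
[([270.8, 219.2], 0.69, array([0.5173, 0.2946, 0.083 ]))] [255.065534   221.43837087]
[([187.1, 141.3], 0.93, array([0.5247, 0.2849, 0.083 ])), ([89.6, 211.4], 0.81, array([0.1915, 0.2405, 0.083 ])), ([373.1, 255.1], 0.69, array([ 0.5423, -0.3195,  0.083 ]))] [183.17102048 137.2639826 ]
[ 5.12e-01  2.88e-01  6.60e-02 -1.69e+02] shift [0.002 0.019 0.234] turn -0.0003 dist 0.047
```

View pics/w3.png

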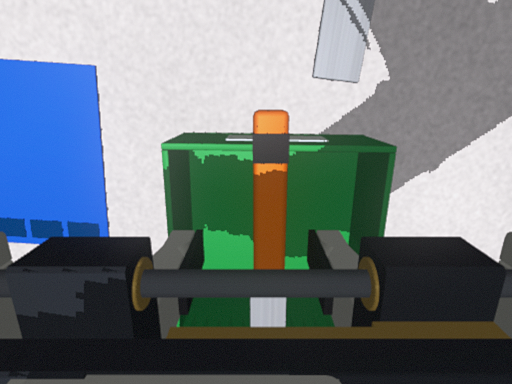

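The wrist view shows the handle (column 270) slightly right of the finger centre (255) while the arm was still settling. I'll correct by +4 mm, then go down, grip and lift.

carry_out(deltas=[[[0,0.02,0.1,0,0.3],[0,0.02,0.22,0,0.3],[0,0.02,0.22,0,0.3],[0,0.02,0.22,0,-1],[0,0.02,0.22,0,-1]]])

```text
clock: 5.6
tool_pos: [0.5124, 0.2897, 0.069]
orientation: [179.9, 0.2, -169.1]
force: [-0.2, 0.2, -0.0]
opening: 0.0459
gripper_force: 0.0
```

carry_out(deltas=[[[0,0,0,0,-1],[0,0,0,0,-1],[0,0,0,0,-1],[0,0,0,0,-1]]])

```text
clock: 6.0
tool_pos: [0.5117, 0.289, 0.067]
orientation: [180.0, 0.0, -169.1]
force: [0.5, -0.7, -1.0]
opening: 0.0144
gripper_force: 0.0
```

carry_out(deltas=[[[0,0,-0.1,0,-1],[0,0,-0.25,0,-1],[0,0,-0.4,0,-1],[0,0,-0.55,0,-1],[0,0,-0.55,0,-1]]])

```text
clock: 6.5
tool_pos: [0.5137, 0.2904, 0.1815]
orientation: [179.8, 0.4, -169.0]
force: [0.7, 0.1, -0.2]
opening: 0.0001
gripper_force: 0.0
```

Run:
```python
from h import *
o=ctrl.get_obs();print(o["clock"],o["tool_pos"],o["orientation"],o["opening"],o["gripper_force"])
p=ctrl.snapshot("wrist");s=ctrl.snapshot("side")
cv2.imwrite("pics/w4.png",np.hstack([p["color"][100:,100:420],cv2.resize(s["color"][40:240,100:340],(341,284))])[:,:,::-1])
plan([(.50,.15,.2,-173),(.485,0.015,.2,-173),(.485,.015,.03,-173)])
```

```text
6.5 [0.51373088 0.29043447 0.18149356] [ 179.81223872    0.37705389 -169.04126   ] 8.297395702408982e-05 0.0
[ 5.00e-01  1.50e-01  2.00e-01 -1.73e+02] shift [ 0.189 -0.672 -0.113] turn 0.0109 dist 0.142
[ 4.85e-01  1.50e-02  2.00e-01 -1.73e+02] shift [ 0.157 -0.661 -0.   ] turn 0.0 dist 0.136
[ 4.85e-01  1.50e-02  3.00e-02 -1.73e+02] shift [-0.    0.    0.85] turn 0.0 dist 0.17
```

View pics/w4.png

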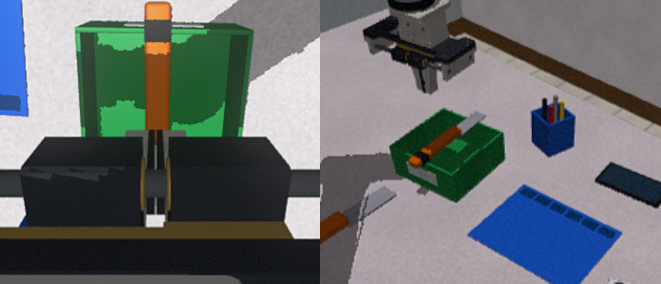

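The fingers shut fully on nothing: the crop shows the spatula still across the bin below the gripper, with the handle at crop column 158. I'll re-measure its position and height by triangulating its ends.

Run:
```python
from h import *
o=ctrl.get_obs();print(o["clock"],o["tool_pos"],o["orientation"],o["opening"])
P={n:ctrl.snapshot(n) for n in("scene","side","wrist")}
for n,p in P.items():
    print(n,"cam",ray(p,(0,0))[0].round(3),"mid",pts(p,"spatula_mid"),"bin",pts(p,"bin",1))
    h=cv2.cvtColor(p["color"],cv2.COLOR_RGB2HSV)
    m=((h[...,0]>5)&(h[...,0]<20)&(h[...,1]>150)&(h[...,2]>90)).astype(np.uint8)
    for c in cv2.findContours(m,0,2)[0]:
        if cv2.contourArea(c)>60: print("  orange",cv2.contourArea(c),np.round(cv2.boxPoints(cv2.minAreaRect(c))).tolist())
    for d in ctrl.silhouettes(p,"spatula_mid")[:3]:
        ys,xs=np.nonzero(d["mask"]);print("  mask",round(d["p"],2),len(xs),np.round(cv2.boxPoints(cv2.minAreaRect(np.c_[xs,ys].astype(np.float32)))).tolist())
    u=np.array([.981,.191,0]);M=np.array([.512,.289,.083])
    print("  expected rear/mid/front/tip",[proj(p,M+u*s).round(1).tolist() for s in(-.07,0,.07,.15)],"tcp",proj(p,o["tool_pos"]).round(1))
    print("  rim corners",[proj(p,[.547+a*.985*.085-b*.174*.085,.302+a*.174*.085+b*.985*.085,.075]).round(1).tolist() for a,b in((-1,-1),(-1,1),(1,1),(1,-1))])
```

```text
6.6 [0.51171406 0.28919221 0.17735471] [ 1.79933994e+02  6.25716514e-02 -1.69086520e+02] 0.0008559302723996391
scene cam [1.301 0.551 0.877] mid [([413.6, 190.4], 0.8), ([366.5, 231.0], 0.6)] bin [([360.3, 264.4], 0.9)]
  orange 283.0 [[353.0, 247.0], [365.0, 215.0], [374.0, 218.0], [362.0, 251.0]]
  orange 342.5 [[401.0, 206.0], [418.0, 173.0], [428.0, 178.0], [411.0, 212.0]]
  orange 266.5 [[477.0, 99.0], [480.0, 87.0], [504.0, 93.0], [500.0, 106.0]]
  orange 223.5 [[492.0, 53.0], [495.0, 39.0], [514.0, 44.0], [511.0, 57.0]]
  mask 0.87 842 [[389.0, 225.0], [419.0, 165.0], [433.0, 172.0], [403.0, 232.0]]
  mask 0.81 835 [[341.0, 273.0], [367.0, 207.0], [380.0, 212.0], [354.0, 278.0]]
  expected rear/mid/front/tip [[370.4, 211.3], [363.4, 229.2], [355.8, 248.7], [346.2, 273.3]] tcp [368.9 200. ]
  rim corners [[338.2, 210.5], [405.0, 229.7], [388.9, 279.7], [315.6, 255.6]]
side cam [ 0.043 -0.447  0.731] mid [([186.7, 139.6], 0.81), ([88.9, 210.9], 0.68)] bin [([190.2, 156.1], 0.79)]
  orange 85.5 [[48.0, 232.0], [54.0, 225.0], [62.0, 234.0], [56.0, 240.0]]
  orange 125.0 [[66.0, 21
[... 384 characters left out ...]
0]] tcp [177.6 115. ]
  rim corners [[193.0, 163.4], [148.5, 142.9], [186.7, 115.7], [229.4, 132.8]]
wrist cam [0.434 0.274 0.366] mid [([259.3, 188.8], 0.97)] bin [([259.0, 195.5], 0.93)]
  orange 1942.0 [[246.0, 147.0], [272.0, 147.0], [272.0, 238.0], [246.0, 238.0]]
  orange 392.5 [[247.0, 107.0], [272.0, 107.0], [272.0, 124.0], [247.0, 124.0]]
  mask 0.75 3332 [[245.0, 105.0], [273.0, 105.0], [276.0, 252.0], [247.0, 252.0]]
  mask 0.68 3346 [[294.0, 80.0], [307.0, -6.0], [347.0, 0.0], [334.0, 86.0]]
  expected rear/mid/front/tip [[255.4, 108.6], [255.5, 185.0], [255.5, 251.4], [255.6, 317.6]] tcp [255.9 223.5]
  rim corners [[171.7, 131.1], [355.1, 134.1], [337.9, 292.0], [181.5, 289.8]]
```

Run:
```python
from h import *
o=ctrl.get_obs();print(o["tool_pos"])
out=[]
for n,(x0,y0) in(("side",(100,40)),("scene",(300,130))):
    p=ctrl.snapshot(n);im=p["color"][:,:,::-1]
    q=cv2.resize(im[y0:y0+130,x0:x0+130],(520,520),interpolation=2)[:, :400]
    for dz,c in((0,(0,0,255)),(.019,(0,255,255)),(.066,(255,0,255))):
        u=(proj(p,o["tool_pos"]+np.array([0,0,dz]))-(x0,y0))*4;cv2.circle(q,tuple(int(v) for v in u),4,c,1)
    out.append(q)
cv2.imwrite("pics/c5.png",np.hstack(out))
```

```text
[0.51158918 0.28890642 0.17664387]
```

View pics/c5.png

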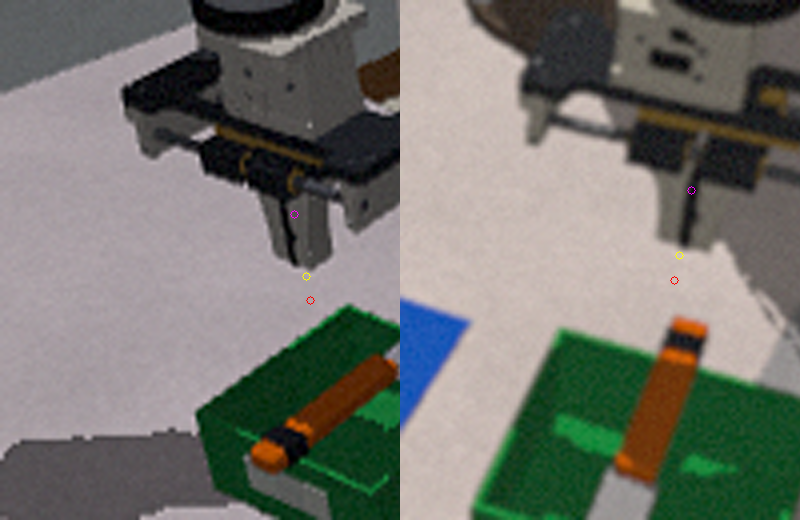

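Both views put the real fingertips well above the reported TCP: side tips at (175.5,106.8), scene tips at (372.5,191.8). I'll triangulate that offset.

Run:
```python
from h import *
a=ctrl.snapshot("scene");b=ctrl.snapshot("side");o=ctrl.get_obs()
X,e=tri([(a,(372.5,191.75)),(b,(175.5,106.8))]);print(X,e,X-o["tool_pos"],o["tool_pos"])
# spatula mid by same cameras
m=[tri([(a,u),(b,v)]) for u,v in [((366.5,231),(186.7,139.6)),((360.5,242.5),(188.5,138.3))]];print(m)
```

```text
[0.51076932 0.29258845 0.20247236] [0.0013, 0.0013] [-0.0008434   0.00365194  0.02566188] [0.51161273 0.28893651 0.17681047]
[(array([0.52389786, 0.29516746, 0.08703066]), [0.0068, 0.0068]), (array([0.54498047, 0.30130824, 0.07337408]), [0.0026, 0.0026])]
```

The true tips sit about 25 mm above the reported TCP, so I'll go that much deeper.

carry_out(deltas=[[[0,0,0.3,0,0.3],[0,0,0.3,0,0.3],[0,0,0.3,0,0.3],[0,0,0.3,0,0.3],[0,0,0.3,0,0.3]]])

```text
clock: 7.9
tool_pos: [0.5126, 0.2897, 0.1186]
orientation: [179.9, 0.1, -169.1]
force: [0.1, 0.3, 0.6]
opening: 0.035
gripper_force: 0.0
```

carry_out(deltas=[[[0,0,0,0,0.3],[0,0,0,0,0.3],[0,0,0.2,0,0.3],[0,0,0.38,0,0.3],[0,0,0.38,0,0.3]]])

```text
clock: 8.4
tool_pos: [0.5089, 0.2865, 0.0368]
orientation: [-179.8, -0.4, -169.1]
force: [0.3, -0.4, -0.4]
opening: 0.0569
gripper_force: 0.0
```

carry_out(deltas=[[[0,0,0,0,-1],[0,0,0,0,-1],[0,0,0,0,-1],[0,0,0,0,-1],[0,0,0,0,-1]]])

```text
clock: 8.9
tool_pos: [0.5121, 0.2895, 0.0419]
orientation: [179.9, 0.1, -169.1]
force: [-1.8, 0.2, 5.6]
opening: 0.0237
gripper_force: 30.0
```

carry_out(deltas=[[[0,0,0,0,-1],[0,0,0,0,-1]]])

```text
clock: 9.1
tool_pos: [0.5121, 0.2895, 0.0419]
orientation: [180.0, 0.1, -169.0]
force: [-1.6, 1.0, 6.7]
opening: 0.0242
gripper_force: 30.0
```

Gripped (24 mm), but the tips reach about 8 mm below its underside, so it couldn't be laid flat on the mat. I'll regrasp about 11 mm higher.

carry_out(deltas=[[[0,0,0,0,-0.2],[0,0,0,0,-0.2],[0,0,0,0,-0.2],[0,0,-0.055,0,-0.2],[0,0,-0.055,0,-0.2]]])

```text
clock: 9.6
tool_pos: [0.5124, 0.2895, 0.0533]
orientation: [180.0, 0.1, -169.1]
force: [-0.2, 0.2, -0.3]
opening: 0.0346
gripper_force: 0.0
```

carry_out(deltas=[[[0,0,0,0,-1],[0,0,0,0,-1],[0,0,0,0,-1],[0,0,0,0,-1]]])

```text
clock: 10.0
tool_pos: [0.5116, 0.2889, 0.0518]
orientation: [-180.0, 0.0, -169.1]
force: [-0.7, -0.6, 2.1]
opening: 0.0231
gripper_force: 30.0
```

carry_out(deltas=[[[0,0,-0.1,0,-1],[0,0,-0.25,0,-1],[0,0,-0.4,0,-1],[0,0,-0.4,0,-1]]])

```text
clock: 10.4
tool_pos: [0.5137, 0.2905, 0.1359]
orientation: [179.8, 0.3, -169.0]
force: [0.5, 1.1, -1.6]
opening: 0.0233
gripper_force: 30.0
```

Run:
```python
from h import *
o=ctrl.get_obs();print(o["clock"],o["tool_pos"],o["orientation"],o["opening"],o["gripper_force"],o["moment"])
plan([(.505,.15,.135,-173),(.500,0.018,.135,-173),(.50,.018,-.018,-173)])
for n in("scene","side"):
    p=ctrl.snapshot(n);c,s=np.cos(np.radians(11)),np.sin(np.radians(11));M=o["tool_pos"]+[0,.003,.031]
    m=sorted([d for d in ctrl.silhouettes(p,"spatula_mid")],key=lambda d:abs(d["centre"]-proj(p,M)).sum())
    ys,xs=np.nonzero(m[0]["mask"]);print(n,np.round(cv2.boxPoints(cv2.minAreaRect(np.c_[xs,ys].astype(np.float32)))).tolist(),"exp rear,tip",proj(p,M+np.array([-.07*c,-.07*s,0])),proj(p,M+np.array([.15*c,.15*s,-.006])))
```

```text
10.4 [0.51365237 0.29046959 0.13589109] [ 179.82679492    0.3353558  -169.04563137] 0.02325796900910773 29.982169568538666 [ 0.08990261 -0.06251797 -0.00937279]
[ 5.05e-01  1.50e-01  1.35e-01 -1.73e+02] shift [ 0.176 -0.681  0.004] turn 0.011 dist 0.141
[ 5.00e-01  1.80e-02  1.35e-01 -1.73e+02] shift [ 0.105 -0.652 -0.   ] turn 0.0 dist 0.132
[ 5.00e-01  1.80e-02 -1.80e-02 -1.73e+02] shift [-0.     0.     0.765] turn 0.0 dist 0.153
scene [[345.0, 247.0], [370.0, 185.0], [383.0, 191.0], [357.0, 252.0]] exp rear,tip [376.67466031 186.80666968] [351.67084255 250.55016686]
side [[155.0, 129.0], [205.0, 92.0], [212.0, 101.0], [162.0, 138.0]] exp rear,tip [160.18327104 130.0155226 ] [211.05325519  95.22539912]
```

The spatula is held level. The mat is only 180 mm along x, so I'll turn the spatula to lie along the mat's long y side.

Run:
```python
from h import *
o=ctrl.get_obs();print(o["tool_pos"],o["orientation"])
plan([(.52,.12,.135,-128),(.544,-.034,.135,-83),(.544,-.034,.005,-83)],start=(.512,.2892,.1333),yaw0=-169.1)
```

```text
[0.51088316 0.28839335 0.1306305 ] [-1.79958852e+02 -9.64755556e-02 -1.69096242e+02]
[ 5.20e-01  1.20e-01  1.35e-01 -1.28e+02] shift [ 0.121 -0.838 -0.009] turn -0.1142 dist 0.169
[ 5.44e-01 -3.40e-02  1.35e-01 -8.30e+01] shift [ 0.533 -0.569 -0.   ] turn -0.125 dist 0.156
[ 5.44e-01 -3.40e-02  5.00e-03 -8.30e+01] shift [ 0.   -0.    0.65] turn 0.0 dist 0.13
```

carry_out(deltas=[[[0.025,-0.168,-0.01,-0.023,-1],[0.049,-0.335,-0.01,-0.046,-1],[0.073,-0.503,-0.01,-0.069,-1],[0.097,-0.67,-0.01,-0.092,-1],[0.121,-0.838,-0.01,-0.114,-1]]])

```text
clock: 11.1
tool_pos: [0.5187, 0.1181, 0.1325]
orientation: [179.9, -0.1, -127.7]
force: [1.2, -0.5, -0.9]
opening: 0.0236
gripper_force: 30.0
```

carry_out(deltas=[[[0.11,-0.12,0,-0.022,-1],[0.215,-0.23,0,-0.044,-1],[0.32,-0.34,0,-0.066,-1],[0.43,-0.46,0,-0.088,-1],[0.533,-0.57,0,-0.11,-1]]])

```text
clock: 11.6
tool_pos: [0.5429, -0.036, 0.1325]
orientation: [179.9, -0.0, -88.1]
force: [0.3, -0.4, -0.8]
opening: 0.0233
gripper_force: 30.0
```

carry_out(deltas=[[[0,0,0,-0.015,-1],[0,0,0,-0.015,-1],[0,0,0,-0.015,-1]]])

```text
clock: 11.9
tool_pos: [0.5431, -0.0345, 0.1328]
orientation: [179.9, -0.0, -83.2]
force: [-0.1, 0.2, 0.0]
opening: 0.0233
gripper_force: 30.0
```

Run:
```python
from h import *
o=ctrl.get_obs();print(o["clock"],o["tool_pos"],o["orientation"],o["opening"])
plan([(.544,-.034,.03,-83)])
for n in("scene","side"):
    p=ctrl.snapshot(n);M=o["tool_pos"]+[0,.003,.031]
    m=sorted([d for d in ctrl.silhouettes(p,"spatula_mid")],key=lambda d:abs(d["centre"]-proj(p,M)).sum())
    ys,xs=np.nonzero(m[0]["mask"]);print(n,np.round(cv2.boxPoints(cv2.minAreaRect(np.c_[xs,ys].astype(np.float32)))).tolist(),"exp rear,tip",proj(p,M+np.array([.009,-.069,0])),proj(p,M+np.array([-.018,.149,-.006])), pts(p,"mat_top",1))
```

```text
11.9 [ 0.54312855 -0.03445559  0.13284307] [ 1.79903413e+02 -6.46037623e-03 -8.32171456e+01] 0.023312885673287417
[ 5.44e-01 -3.40e-02  3.00e-02 -8.30e+01] shift [-0.002 -0.005  0.514] turn -0.0006 dist 0.103
scene [[228.0, 164.0], [231.0, 153.0], [302.0, 178.0], [299.0, 188.0]] exp rear,tip [225.70540781 157.66601223] [301.48706431 183.22002546] [([266.6, 212.6], 0.91)]
side [[223.0, 152.0], [228.0, 141.0], [303.0, 172.0], [299.0, 184.0]] exp rear,tip [298.74512692 177.70795513] [224.93412808 145.00071001] [([259.8, 204.2], 0.59)]
```

carry_out(deltas=[[[0,0,0.18,0,-1],[0,0,0.36,0,-1],[0,0,0.54,0,-1],[0,0,0.68,0,-1],[0,0,0.7,0,-1]]])

```text
clock: 12.7
tool_pos: [0.5411, -0.0348, -0.0093]
orientation: [179.7, -0.0, -83.1]
force: [-1.3, -0.3, -0.6]
opening: 0.0232
gripper_force: 30.0
```

carry_out(deltas=[[[0,0,0.01,0,-1],[0,0,0.02,0,-1],[0,0,0.03,0,-1],[0,0,0.04,0,-1],[0,0,0.04,0,-1]]])

```text
clock: 13.2
tool_pos: [0.5439, -0.0344, -0.0138]
orientation: [-180.0, 0.0, -83.0]
force: [0.2, 0.1, -0.4]
opening: 0.0231
gripper_force: 30.0
```

carry_out(deltas=[[[0,0,0.005,0,-1],[0,0,0.01,0,-1]]])

```text
clock: 13.4
tool_pos: [0.5438, -0.0344, -0.016]
orientation: [-180.0, 0.0, -83.0]
force: [-0.2, 0.7, -1.6]
opening: 0.0236
gripper_force: 30.0
```

carry_out(deltas=[[[0,0,0.005,0,-1],[0,0,0.01,0,-1],[0,0,0.01,0,-1]]])

```text
clock: 13.7
tool_pos: [0.5436, -0.0345, -0.0185]
orientation: [180.0, -0.0, -83.0]
force: [-0.1, 0.1, 0.2]
opening: 0.0236
gripper_force: 30.0
```

carry_out(deltas=[[[0,0,0.005,0,-1],[0,0,0.01,0,-1],[0,0,0.01,0,-1]]])

```text
clock: 14.0
tool_pos: [0.5437, -0.0344, -0.0202]
orientation: [180.0, -0.0, -83.0]
force: [-0.5, 0.2, 0.2]
opening: 0.0232
gripper_force: 30.0
```

carry_out(deltas=[[[0,0,0.005,0,-1],[0,0,0.01,0,-1],[0,0,0.01,0,-1]]])

```text
clock: 14.3
tool_pos: [0.5438, -0.0345, -0.0203]
orientation: [-180.0, -0.0, -83.0]
force: [-7.5, 1.4, 22.1]
opening: 0.0232
gripper_force: 30.0
```

carry_out(deltas=[[[0,0,-0.007,0,-1],[0,0,-0.007,0,-0.2],[0,0,-0.007,0,-0.2],[0,0,-0.007,0,-0.2],[0,0,-0.007,0,-0.2]]])

```text
clock: 14.8
tool_pos: [0.5436, -0.0345, -0.0211]
orientation: [180.0, -0.0, -83.0]
force: [0.2, -0.0, 0.5]
opening: 0.0351
gripper_force: 0.0
```

carry_out(deltas=[[[0,0,-0.15,0,-0.2],[0,0,-0.4,0,0],[0,0,-0.65,0,0],[0,0,-0.9,0,0],[0,0,-0.9,0,0]]])

```text
clock: 15.3
tool_pos: [0.5481, -0.034, 0.1668]
orientation: [-179.3, -0.0, -83.0]
force: [0.7, 0.5, -0.7]
opening: 0.0437
gripper_force: 0.0
```

Run:
```python
from h import *
o=ctrl.get_obs();print(o["clock"],o["tool_pos"],o["orientation"],o["opening"])
for n in("scene","side"):
    p=ctrl.snapshot(n)
    for d in ctrl.silhouettes(p,"spatula_mid"):
        ys,xs=np.nonzero(d["mask"]);print(n,round(d["p"],2),[(np.round(x).tolist(),onz(p,x,.008).round(3).tolist()) for x in cv2.boxPoints(cv2.minAreaRect(np.c_[xs,ys].astype(np.float32)))])
# tray geometry from w1
p=dict(np.load("w1.npz"))
for c,z in [((204,138),.026),((205,139),.026),((279,138),.026),((281,247),.0),((212,247),.0),((239.6,136.5),.004),((243.5,193),.066),((246,263),.066)]: print(c,onz(p,c,z).round(4))
# walls fit on side view now
s=ctrl.snapshot("side");a=ctrl.snapshot("scene")
for k,z in (("tray_grip",.058),("tray_lip",.004)):
    print(k,[(q,onz(s,c,z).round(4)) for c,q in pts(s,k,1)],[(q,onz(a,c,z).round(4)) for c,q in pts(a,k,1)])
for q in (s,a):
  d=ctrl.silhouettes(q,"tray_grip")[0];ys,xs=np.nonzero(d["mask"])
  h=cv2.approxPolyDP(cv2.convexHull(np.c_[xs,ys].astype(np.int32)),3,True)[:,0];print([(x.tolist(),onz(q,x,0).round(3).tolist()) for x in h])
plan([(.54,-.22,.18,-125),(.49,-.32,.20,-168)])
```

```text
15.3 [ 0.54809483 -0.03404401  0.16676428] [-1.79297591e+02 -6.79613860e-03 -8.29681074e+01] 0.043726583766189035
scene 0.62 [([225.0, 204.0], [0.569, -0.104, 0.008]), ([229.0, 194.0], [0.524, -0.123, 0.008]), ([299.0, 222.0], [0.509, 0.108, 0.008]), ([295.0, 232.0], [0.55, 0.121, 0.008])]
scene 0.61 [([389.0, 225.0], [0.384, 0.313, 0.008]), ([419.0, 164.0], [0.073, 0.281, 0.008]), ([434.0, 171.0], [0.085, 0.332, 0.008]), ([403.0, 232.0], [0.388, 0.356, 0.008])]
side 0.87 [([227.0, 193.0], [0.507, 0.103, 0.008]), ([232.0, 184.0], [0.54, 0.12, 0.008]), ([298.0, 217.0], [0.572, -0.098, 0.008]), ([294.0, 226.0], [0.541, -0.109, 0.008])]
side 0.75 [([46.0, 230.0], [0.101, 0.342, 0.008]), ([144.0, 165.0], [0.418, 0.373, 0.008]), ([154.0, 178.0], [0.401, 0.303, 0.008]), ([55.0, 244.0], [0.097, 0.284, 0.008])]
(204, 138) [ 0.4768 -0.3848  0.026 ]
(205, 139) [ 0.4779 -0.3832  0.026 ]
(279, 138) [ 0.4537 -0.2782  0.026 ]
(281, 247) [ 0.6362 -0.2289  0.    ]
(212, 247) [ 0.6612 -0.3444  0.    ]
(239.6, 136.5) [ 0.4666 -0.3351  0.004 ]
(243.5, 193) [ 0.5342 -0.313   0.066 ]
(246, 263) [ 0.6414 -0.2872  0.066 ]
tray_grip [(0.63, array([ 0.5664, -0.3072,  0.058 ]))] [(0.75, array([ 0.5597, -0.3109,  0.058 ]))]
tray_lip [(0.96, array([ 0.4689, -0.3261,  0.004 ]))] [(0.75, array([ 0.4638, -0.322 ,  0.004 ]))]
[([229, 151], [0.645, 0.241, 0.0]), ([193, 181], [0.477, 0.217, 0.0]), ([156, 162], [0.454, 0.367, 0.0]), ([150, 143], [0.498, 0.46, 0.0]), ([189, 117], [0.682, 0.485, 0.0]), ([225, 132], [0.707, 0.325, 0.0])]
[([205, 165], [0.449, -0.28, 0.0]), ([178, 200], [0.623, -0.235, 0.0]), ([143, 191], [0.652, -0.35, -0.0]), ([170, 155], [0.471, -0.412, 0.0])]
[   0.54   -0.22    0.18 -125.  ] shift [ 0.919  0.13  -0.107] turn 0.1166 dist 0.187
[   0.49   -0.32    0.2  -168.  ] shift [ 0.553 -0.082 -0.1  ] turn 0.1194 dist 0.114
```

The spatula lies on the mat, but its rear end is near the mat's -y edge. I'll check the margin with the wrist camera.

Run:
```python
from h import *
p=ctrl.snapshot("wrist");h=cv2.cvtColor(p["color"],cv2.COLOR_RGB2HSV)
bl=((h[...,0]>100)&(h[...,0]<120)&(h[...,1]>180)&(h[...,2]>80)).astype(np.uint8)
o=((h[...,0]>5)&(h[...,0]<20)&(h[...,1]>150)&(h[...,2]>90)).astype(np.uint8)
for nm,m,z in(("mat",bl,.003),("or",o,.019)):
    for c in cv2.findContours(m,0,2)[0]:
        if cv2.contourArea(c)>200: print(nm,cv2.contourArea(c),[(x.tolist(),onz(p,x,z).round(4).tolist()) for x in cv2.approxPolyDP(cv2.convexHull(c),5,True)[:,0]])
cv2.imwrite("pics/w6.png",p["color"][:,:,::-1]);print(ctrl.get_obs()["tool_pos"])
```

```text
mat 393.0 [([39, 303], [0.8032, 0.1775, 0.003]), ([47, 337], [0.7968, 0.2315, 0.003]), ([33, 337], [0.8157, 0.2338, 0.003]), ([28, 318], [0.8196, 0.2031, 0.003])]
mat 9027.5 [([337, 106], [0.4653, -0.1144, 0.003]), ([328, 233], [0.4466, 0.0333, 0.003]), ([294, 269], [0.4798, 0.0873, 0.003]), ([269, 268], [0.5113, 0.0897, 0.003]), ([266, 106], [0.541, -0.1051, 0.003])]
mat 5727.5 [([242, 106], [0.5666, -0.102, 0.003]), ([243, 267], [0.544, 0.0923, 0.003]), ([215, 268], [0.5789, 0.098, 0.003]), ([177, 152], [0.6335, -0.0437, 0.003]), ([175, 121], [0.6373, -0.0774, 0.003])]
or 1605.5 [([264, 139], [0.5393, -0.0719, 0.019]), ([264, 226], [0.5264, 0.0268, 0.019]), ([247, 227], [0.5456, 0.0304, 0.019]), ([245, 139], [0.5592, -0.0695, 0.019])]
or 254.0 [([264, 107], [0.5435, -0.1043, 0.019]), ([264, 118], [0.5421, -0.0934, 0.019]), ([244, 118], [0.5627, -0.0908, 0.019]), ([245, 106], [0.563, -0.1029, 0.019])]
[ 0.54361016 -0.03445191  0.15880376]
```

View pics/w6.png

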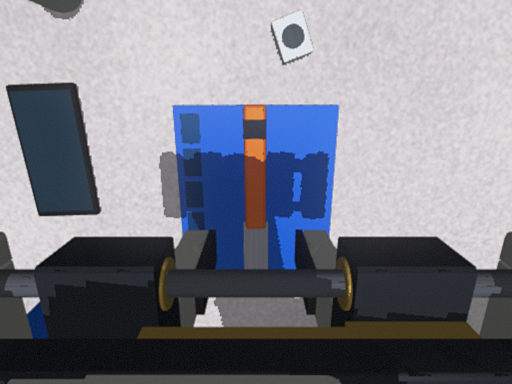

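The rear end sits flush with the mat edge (row 106, no margin). I'll regrasp and shift it 9 mm inward.

carry_out(deltas=[[[0,0,0.22,0,0],[0,0,0.45,0,0],[0,0,0.68,0,0],[0,0,0.86,0,0],[0,0,0.89,0,0]]])

```text
clock: 16.45
tool_pos: [0.5403, -0.0352, -0.0228]
orientation: [179.6, -0.0, -83.1]
force: [-1.0, 0.4, -0.3]
opening: 0.0435
gripper_force: 0.0
```

carry_out(deltas=[[[0,0,0,0,-1],[0,0,0,0,-1],[0,0,0,0,-1],[0,0,0,0,-1],[0,0,0,0,-1]]])

```text
clock: 16.95
tool_pos: [0.5453, -0.0341, -0.0168]
orientation: [-179.8, 0.0, -83.0]
force: [-1.2, 1.7, 7.9]
opening: 0.023
gripper_force: 30.0
```

carry_out(deltas=[[[0,0,-0.02,0,-1],[-0.022,0,-0.02,0,-1],[-0.045,0,-0.02,0,-1],[-0.045,0,-0.01,0,-1],[-0.045,0,0,0,-1]]])

```text
clock: 17.45
tool_pos: [0.5428, -0.025, -0.0173]
orientation: [-180.0, -0.0, -83.0]
force: [-14.2, 6.8, 42.0]
opening: 0.023
gripper_force: 30.0
```

carry_out(deltas=[[[0,0,0,0,-1],[0,0,0,0,-0.2],[0,0,0,0,-0.2],[0,0,0,0,-0.2],[0,0,0,0,-0.2]]])

```text
clock: 17.95
tool_pos: [0.5424, -0.0256, -0.0192]
orientation: [180.0, -0.0, -83.0]
force: [-0.8, -0.5, -0.5]
opening: 0.035
gripper_force: 0.0
```

carry_out(deltas=[[[0,0,-0.15,0,-0.2],[0,0,-0.4,0,0],[0,0,-0.65,0,0],[0,0,-0.9,0,0],[0,0,-0.9,0,0]]])

```text
clock: 18.45
tool_pos: [0.5469, -0.0251, 0.1686]
orientation: [-179.3, 0.0, -83.0]
force: [0.3, 0.2, 0.2]
opening: 0.0437
gripper_force: 0.0
```

Run:
```python
from h import *
p=ctrl.snapshot("wrist");h=cv2.cvtColor(p["color"],cv2.COLOR_RGB2HSV)
o=((h[...,0]>5)&(h[...,0]<20)&(h[...,1]>150)&(h[...,2]>90)).astype(np.uint8)
for c in cv2.findContours(o,0,2)[0]:
    if cv2.contourArea(c)>100: print(cv2.contourArea(c),[(x.tolist(),onz(p,x,.019).round(4).tolist()) for x in cv2.approxPolyDP(cv2.convexHull(c),5,True)[:,0]])
print(ctrl.get_obs()["tool_pos"])
plan([(.54,-.20,.16,-125),(.49,-.32,.20,-166)])
```

```text
1483.0 [([270, 138], [0.5379, -0.0629, 0.019]), ([269, 224], [0.5253, 0.0373, 0.019]), ([253, 224], [0.544, 0.0397, 0.019]), ([251, 138], [0.5584, -0.0604, 0.019])]
227.0 [([269, 106], [0.5435, -0.096, 0.019]), ([270, 118], [0.5408, -0.0839, 0.019]), ([251, 118], [0.5609, -0.0814, 0.019]), ([252, 106], [0.5613, -0.0938, 0.019])]
[ 0.54489084 -0.0250811   0.16492884]
[   0.54   -0.2     0.16 -125.  ] shift [0.865 0.13  0.025] turn 0.1166 dist 0.175
[   0.49   -0.32    0.2  -166.  ] shift [ 0.635 -0.139 -0.2  ] turn 0.1139 dist 0.136
```

The spatula is now about 9 mm inside the mat. Now I'll go to a spot above the tray handle.

carry_out(deltas=[[[0.17,0.026,0.005,0.0235,0],[0.35,0.05,0.01,0.047,0],[0.52,0.08,0.015,0.07,0],[0.69,0.1,0.02,0.094,0],[0.865,0.13,0.025,0.117,0]]])

```text
clock: 19.0
tool_pos: [0.5369, -0.2015, 0.1546]
orientation: [179.9, -0.1, -125.5]
force: [0.2, 1.1, 0.4]
opening: 0.0441
gripper_force: 0.0
```

Run:
```python
from h import *
plan([(.55,-.302,.13,-166.5)],start=(.54,-.2,.158),yaw0=-125); print(ctrl.get_obs()["tool_pos"],ctrl.get_obs()["orientation"])
```

```text
[ 5.500e-01 -3.020e-01  1.300e-01 -1.665e+02] shift [ 0.389 -0.333  0.14 ] turn 0.1153 dist 0.106
[ 0.53690132 -0.20154536  0.15456027] [ 1.79879874e+02 -6.00924880e-02 -1.25505628e+02]
```

carry_out(deltas=[[[0.08,-0.067,0.03,0.023,0],[0.16,-0.134,0.06,0.046,0],[0.24,-0.2,0.09,0.069,0],[0.32,-0.27,0.12,0.092,0],[0.389,-0.333,0.14,0.115,0]]])

```text
clock: 19.5
tool_pos: [0.5463, -0.3031, 0.1258]
orientation: [179.9, -0.2, -166.9]
force: [0.5, 0.1, 0.1]
opening: 0.0438
gripper_force: 0.0
```

carry_out(deltas=[[[0,0,0,0,0],[0,0,0,0,0]]])

```text
clock: 19.7
tool_pos: [0.5464, -0.3023, 0.1265]
orientation: [179.9, -0.1, -166.5]
force: [0.2, 0.3, 0.3]
opening: 0.0441
gripper_force: 0.0
```

Run:
```python
from h import *
o=ctrl.get_obs();print(o["clock"],o["tool_pos"],o["orientation"],o["opening"])
p=ctrl.snapshot("wrist"); np.savez("w7.npz",**p)
for k,z in [("tray_grip",.058),("tray_lip",.004),("battery1_mid",.009),("speaker1_mid",.012)]:
    print(k,[(c,q,onz(p,c,z).round(4)) for c,q in pts(p,k,4)])
g=p["color"].max(2); h=cv2.cvtColor(p["color"],cv2.COLOR_RGB2HSV)
tip=o["tool_pos"]+np.array([0,.0,.0257]); print("tip px",proj(p,tip),"at bar h",proj(p,[tip[0],tip[1],.066]))
for r in range(110,260,15): 
    row=g[r,180:330]; xs=np.nonzero(row<45)[0]+180; print(r,xs[[0,-1]].tolist() if len(xs) else None, len(xs), onz(p,(xs.mean(),r),.066).round(4) if len(xs) else "")
```

```text
19.7 [ 0.54644158 -0.30234115  0.12649773] [ 1.79918458e+02 -1.36537094e-01 -1.66493049e+02] 0.0441241106409376
tray_grip [([241.3, 210.4], 0.71, array([ 0.5665, -0.3101,  0.058 ])), ([217.8, 167.6], 0.4, array([ 0.5333, -0.3381,  0.058 ]))]
tray_lip [([241.4, 92.2], 0.94, array([ 0.4686, -0.3344,  0.004 ]))]
battery1_mid [([272.6, 222.0], 0.89, array([ 0.5897, -0.2725,  0.009 ]))]
speaker1_mid [([216.5, 224.4], 0.72, array([ 0.6051, -0.3302,  0.012 ])), ([269.9, 169.1], 0.33, array([ 0.5337, -0.2899,  0.012 ]))]
tip px [255.23472771 238.28036754] at bar h [255.02868935 194.10708276]
110 None 0 
125 None 0 
140 None 0 
155 None 0 
170 [225, 229] 5 [ 0.5315 -0.3298  0.066 ]
185 [224, 251] 20 [ 0.5416 -0.3166  0.066 ]
200 [236, 251] 16 [ 0.5538 -0.3107  0.066 ]
215 [237, 289] 27 [ 0.5644 -0.2962  0.066 ]
230 [210, 301] 56 [ 0.577  -0.2883  0.066 ]
245 [204, 306] 37 [ 0.5932 -0.2934  0.066 ]
```

carry_out(deltas=[[[-0.087,-0.054,0.05,0,0],[-0.087,-0.054,0.2,0,0],[-0.087,-0.054,0.38,0,0],[-0.087,-0.054,0.54,0,0],[-0.087,-0.054,0.572,0,0]]])

```text
clock: 20.45
tool_pos: [0.5643, -0.3075, 0.0102]
orientation: [179.8, -0.3, -166.5]
force: [-1.1, -0.1, 0.2]
opening: 0.0434
gripper_force: 0.0
```

carry_out(deltas=[[[0,0,0,0,0],[0,0,0,0,-1],[0,0,0,0,-1],[0,0,0,0,-1],[0,0,0,0,-1]]])

```text
clock: 20.95
tool_pos: [0.5674, -0.309, 0.0149]
orientation: [-180.0, 0.1, -166.6]
force: [0.5, 0.2, -0.3]
opening: 0.0171
gripper_force: 0.0
```

carry_out(deltas=[[[0,0,0,0,-1],[0,0,0,0,-1],[0,0,0,0,-1]]])

```text
clock: 21.25
tool_pos: [0.5672, -0.3088, 0.0147]
orientation: [-180.0, 0.0, -166.5]
force: [-0.8, 1.8, 6.4]
opening: 0.014
gripper_force: 30.0
```

carry_out(deltas=[[[0,0,-0.03,0,-1],[0,0,-0.06,0,-1],[0,0,-0.1,0,-1],[0,0,-0.15,0,-1],[0,0,-0.15,0,-1]]])

```text
clock: 21.75
tool_pos: [0.568, -0.3093, 0.0458]
orientation: [-179.9, 0.1, -166.5]
force: [1.2, 0.4, -3.2]
opening: 0.0138
gripper_force: 30.0
```

```bash
cat >> h.py <<'E'
def tilt(names=("side","scene"),show=True):
    """fit tray pitch/pos from networks: lip & grip triangulated"""
    o=ctrl.get_obs();P=[ctrl.snapshot(n) for n in names];R={}
    for k in("tray_grip","tray_lip"):
        ob=[]
        for p in P:
            c=[d for d in ctrl.spot_point(p,k) if d["p"]>.3]
            if k=="tray_grip": ref=proj(p,o["tool_pos"]+np.array([0,0,.045]))
            else: ref=None
            if c: ob.append((p,min(c,key=lambda d:abs(d["centre"]-ref).sum())["centre"] if ref is not None else c[0]["centre"]))
        if len(ob)>1: R[k]=tri(ob); print(k,R[k][0].round(4),R[k][1],[np.round(u).tolist() for _,u in ob])
    print("t",o["clock"],"tcp",o["tool_pos"].round(4),o["orientation"].round(1),"open",round(o["opening"],4),"F",o["force"].round(1))
    if len(R)==2:
        d=R["tray_lip"][0]-R["tray_grip"][0];L=np.hypot(d[0],d[1]);print("pitch front-down",np.degrees(np.arctan2(-d[2],L)-np.arctan2(54,100)).round(1),"len",np.linalg.norm(d).round(4))
    return P
E
python3 - <<'E'
from h import *
P=tilt()
for p in P: print([(np.round(d["centre"]).tolist(),round(d["p"],2)) for k in("battery1_mid","speaker1_mid") for d in ctrl.spot_point(p,k)])
E
```

```text
tray_grip [ 0.566  -0.3083  0.0811] [0.0006, 0.0006] [[374.0, 246.0], [170.0, 160.0]]
tray_lip [ 0.4676 -0.3326  0.0328] [0.0015, 0.0015] [[354.0, 294.0], [187.0, 154.0]]
t 21.75 tcp [ 0.568  -0.3093  0.0458] [-1.799e+02  1.000e-01 -1.665e+02] open 0.0138 F [ 1.2  0.4 -3.2]
pitch front-down -2.8 len 0.1123
[([359.0, 241.0], 0.62), ([385.0, 252.0], 0.68)]
[([172.0, 175.0], 0.42), ([197.0, 264.0], 0.26), ([158.0, 175.0], 0.62)]
```

The tray is gripped and level, with its parts aboard. I'll plan the carry and check for obstacles.

Run:
```python
from h import *
a=ctrl.snapshot("scene");b=ctrl.snapshot("side")
for k in("pot","bottle","phone"): print(k,[onz(a,c,0).round(3) for c,q in pts(a,k,1)],[onz(b,c,0).round(3) for c,q in pts(b,k,1)])
c,s=np.cos(np.radians(10)),np.sin(np.radians(10)); B=np.array([.547,.302])
L=lambda x,y:(B+[x*c-y*s,x*s+y*c]).tolist()
E=L(.042,0);print("pivot xy",E)
plan([(.567,-.22,.135,-166.5),(.57,-.06,.135,-168),(.575,.1,.135,-169),(.58,.22,.135,-170),(E[0],E[1],.135,-170)],start=(.567,-.309,.0447),yaw0=-166.5)
```

```text
pot [array([0.747, 0.194, 0.   ])] [array([0.766, 0.206, 0.   ])]
bottle [array([ 0.746, -0.199,  0.   ])] [array([ 0.765, -0.197,  0.   ])]
phone [array([ 0.77 , -0.028, -0.   ])] [array([ 0.767, -0.021,  0.   ])]
pivot xy [0.5883619256265128, 0.30929322346201105]
[ 5.670e-01 -2.200e-01  1.350e-01 -1.665e+02] shift [-0.104  0.433 -0.452] turn -0.0 dist 0.127
[ 5.70e-01 -6.00e-02  1.35e-01 -1.68e+02] shift [-0.201  0.774 -0.   ] turn 0.0042 dist 0.16
[ 5.75e-01  1.00e-01  1.35e-01 -1.69e+02] shift [-0.191  0.777 -0.   ] turn 0.0028 dist 0.16
[ 5.80e-01  2.20e-01  1.35e-01 -1.70e+02] shift [-0.139  0.584 -0.   ] turn 0.0028 dist 0.12
[ 5.88e-01  3.09e-01  1.35e-01 -1.70e+02] shift [-0.119  0.432 -0.   ] turn 0.0 dist 0.09
```

carry_out(deltas=[[[0,0,-0.08,0,-1],[-0.01,0.04,-0.18,0,-1],[-0.03,0.13,-0.28,0,-1],[-0.06,0.27,-0.38,0,-1],[-0.104,0.433,-0.452,0,-1]]])

```text
clock: 23.15
tool_pos: [0.5671, -0.2196, 0.1355]
orientation: [-180.0, 0.1, -166.6]
force: [0.9, 0.3, -2.5]
opening: 0.0137
gripper_force: 30.0
```

carry_out(deltas=[[[-0.04,0.155,0,0.001,-1],[-0.08,0.31,0,0.002,-1],[-0.12,0.464,0,0.003,-1],[-0.16,0.62,0,0.004,-1],[-0.2,0.774,0,0.004,-1]]])

```text
clock: 23.65
tool_pos: [0.5697, -0.0585, 0.1344]
orientation: [180.0, 0.0, -168.0]
force: [1.2, 0.9, -2.6]
opening: 0.0139
gripper_force: 30.0
```

carry_out(deltas=[[[-0.04,0.155,0,0.001,-1],[-0.08,0.31,0,0.002,-1],[-0.115,0.464,0,0.003,-1],[-0.155,0.62,0,0.003,-1],[-0.19,0.777,0,0.003,-1]]])

```text
clock: 24.15
tool_pos: [0.5747, 0.1014, 0.1344]
orientation: [180.0, 0.0, -169.1]
force: [0.4, 0.3, -3.3]
opening: 0.0143
gripper_force: 30.0
```

carry_out(deltas=[[[-0.036,0.15,0,0.001,-1],[-0.07,0.285,0,0.002,-1],[-0.1,0.4,0,0.003,-1],[-0.12,0.5,0,0.003,-1],[-0.139,0.584,0,0.003,-1]]])

```text
clock: 24.65
tool_pos: [0.5797, 0.2212, 0.1341]
orientation: [180.0, -0.0, -170.1]
force: [0.7, -0.0, -3.3]
opening: 0.0137
gripper_force: 30.0
```

carry_out(deltas=[[[-0.03,0.1,0,0,-1],[-0.06,0.2,0,0,-1],[-0.09,0.3,0,0,-1],[-0.11,0.38,0,0,-1],[-0.119,0.432,0,0,-1]]])

```text
clock: 25.15
tool_pos: [0.5887, 0.3109, 0.1338]
orientation: [-180.0, -0.0, -170.1]
force: [0.1, -1.0, -3.1]
opening: 0.0138
gripper_force: 30.0
```

Run:
```python
from h import *
P=tilt(("side","scene"))
w=ctrl.snapshot("wrist");o=ctrl.get_obs()
print([(k,c,q,onz(w,c,.11+z).round(3)) for k,z in(("tray_grip",.058),("tray_lip",.004)) for c,q in pts(w,k,2)])
for k in("battery1_mid","speaker1_mid"): print(k,[pts(p,k) for p in P+[w]])
cv2.imwrite("pics/w8.png",w["color"][:,:,::-1]);print(o["tool_pos"],o["orientation"])
```

```text
tray_grip [0.5862 0.308  0.1741] [0.0075, 0.0075] [[197.0, 104.0], [365.0, 222.0]]
tray_lip [0.4939 0.3018 0.1242] [0.0035, 0.0035] [[174.0, 132.0], [375.0, 214.0]]
t 25.15 tcp [0.5887 0.3109 0.1338] [-180.    -0.  -170.1] open 0.0138 F [ 0.1 -1.  -3.1]
pitch front-down -0.0 len 0.1052
[('tray_grip', [256.1, 250.1], 0.82, array([0.592, 0.31 , 0.168])), ('tray_lip', [252.6, 59.1], 0.94, array([0.489, 0.29 , 0.114]))]
battery1_mid [[([192.8, 108.3], 0.47)], [([366.8, 252.8], 0.6)], [([205.7, 175.7], 0.32)]]
speaker1_mid [[([209.9, 114.6], 0.66)], [([343.5, 243.1], 0.51)], []]
[0.58852859 0.30845377 0.13428697] [-1.79996789e+02 -5.43279595e-03 -1.70192997e+02]
```

Now I'll shift to put the pivot 50 mm inside the far rim. Lowering will then make the tray's rear underside ride on the rim: first to about 15°, then a check.

carry_out(deltas=[[[0.02,0,0.05,0,-1],[0.04,0,0.1,0,-1],[0.06,0,0.15,0,-1],[0.06,0,0.19,0,-1],[0.06,0,0.21,0,-1]]])

```text
clock: 26.4
tool_pos: [0.5761, 0.3068, 0.0907]
orientation: [-180.0, -0.1, -170.1]
force: [0.2, 1.4, -3.4]
opening: 0.0135
gripper_force: 30.0
```

carry_out(deltas=[[[0,0,0.015,0,-1],[0,0,0.03,0,-1],[0,0,0.045,0,-1],[0,0,0.06,0,-1],[0,0,0.07,0,-1]]])

```text
clock: 26.9
tool_pos: [0.5759, 0.3071, 0.0805]
orientation: [180.0, -0.0, -170.1]
force: [-15.3, -2.5, 17.5]
opening: 0.0137
gripper_force: 30.0
```

Run:
```python
from h import *
P=tilt()
w=ctrl.snapshot("wrist")
for z in(.05,.08): print(z,[(k,c,q,onz(w,c,z).round(3)) for k in("tray_lip",) for c,q in pts(w,k,1)])
for k in("battery1_mid","speaker1_mid"): print(k,[pts(p,k) for p in P+[w]])
```

```text
tray_grip [0.5723 0.3103 0.1269] [0.0021, 0.0021] [[193.0, 119.0], [364.0, 234.0]]
tray_lip [0.474  0.2952 0.0532] [0.0023, 0.0023] [[172.0, 156.0], [370.0, 230.0]]
t 26.9 tcp [0.5759 0.3071 0.0805] [ 180.    -0.  -170.1] open 0.0137 F [-15.3  -2.5  17.5]
pitch front-down 8.2 len 0.1237
0.05 [('tray_lip', [253.9, 76.1], 0.97, array([0.485, 0.291, 0.05 ]))]
0.08 [('tray_lip', [253.9, 76.1], 0.97, array([0.487, 0.291, 0.08 ]))]
battery1_mid [[([194.7, 122.9], 0.4), ([192.0, 121.1], 0.25)], [([361.8, 260.8], 0.83), ([266.6, 215.0], 0.4)], []]
speaker1_mid [[([208.7, 128.6], 0.72), ([270.7, 205.2], 0.32)], [], []]
```

The tray is pivoting on the rim as planned (about 8-10°). I'll continue to about 27°.

carry_out(deltas=[[[0,0,0.01,0,-1],[0,0,0.02,0,-1],[0,0,0.03,0,-1],[0,0,0.04,0,-1],[0,0,0.04,0,-1]]])

```text
clock: 28.15
tool_pos: [0.5736, 0.3065, 0.0721]
orientation: [-180.0, -0.2, -170.1]
force: [-19.4, -2.3, 18.5]
opening: 0.0139
gripper_force: 30.0
```

Run:
```python
from h import *
P=tilt()
w=ctrl.snapshot("wrist")
print([(k,c,q,onz(w,c,.03).round(3)) for k in("tray_lip",) for c,q in pts(w,k,1)])
for k in("battery1_mid","speaker1_mid"): print(k,[pts(p,k) for p in P+[w]])
cv2.imwrite("pics/a.png",np.hstack([cv2.resize(P[1]["color"][180:300,300:420],(400,400)),cv2.resize(w["color"][:300,100:400],(400,400))])[:,:,::-1])
```

```text
tray_grip [0.5711 0.3093 0.1185] [0.0049, 0.0049] [[194.0, 122.0], [364.0, 236.0]]
tray_lip [0.4889 0.2971 0.0441] [0.0021, 0.0021] [[176.0, 155.0], [368.0, 236.0]]
t 28.15 tcp [0.5736 0.3065 0.0721] [-180.    -0.2 -170.1] open 0.0139 F [-19.4  -2.3  18.5]
pitch front-down 13.5 len 0.1116
[('tray_lip', [255.6, 89.1], 0.61, array([0.491, 0.292, 0.03 ]))]
battery1_mid [[([194.3, 121.7], 0.37)], [([363.0, 262.3], 0.47)], [([293.1, 191.1], 0.39)]]
speaker1_mid [[([210.1, 129.3], 0.49)], [([342.5, 254.9], 0.54)], []]
```

carry_out(deltas=[[[0,0,0.01,0,-1],[0,0,0.02,0,-1],[0,0,0.02,0,-1]]])

```text
clock: 29.15
tool_pos: [0.5729, 0.3063, 0.0677]
orientation: [-180.0, -0.3, -170.1]
force: [-21.8, -2.4, 19.6]
opening: 0.014
gripper_force: 30.0
```

Run:
```python
from h import *
P=tilt()
w=ctrl.snapshot("wrist")
print([(k,c,q,onz(w,c,.03).round(3)) for k in("tray_lip",) for c,q in pts(w,k,1)])
for k in("battery1_mid","speaker1_mid"): print(k,[pts(p,k) for p in P+[w]])
cv2.imwrite("pics/a.png",np.hstack([cv2.resize(P[1]["color"][180:300,300:420],(400,400)),cv2.resize(w["color"][:300,100:400],(400,400))])[:,:,::-1])
```

```text
tray_grip [0.5636 0.3033 0.1128] [0.0022, 0.0022] [[193.0, 125.0], [362.0, 235.0]]
tray_lip [0.5024 0.3005 0.0215] [0.0004, 0.0004] [[181.0, 159.0], [366.0, 246.0]]
t 29.15 tcp [0.5729 0.3063 0.0677] [-180.    -0.3 -170.1] open 0.014 F [-21.8  -2.4  19.6]
pitch front-down 27.8 len 0.11
[]
battery1_mid [[], [([363.8, 262.7], 0.58)], []]
speaker1_mid [[([206.3, 130.6], 0.64)], [([345.7, 258.5], 0.72), ([365.8, 261.9], 0.53), ([257.0, 210.6], 0.38)], []]
```

carry_out(deltas=[[[0,0,0.005,0,-1],[0,0,0.005,0,-1]]])

```text
clock: 30.05
tool_pos: [0.5727, 0.3062, 0.0668]
orientation: [-179.9, -0.3, -170.1]
force: [-23.0, -1.6, 19.7]
opening: 0.0136
gripper_force: 30.0
```

```bash
cat >> h.py <<'E'
def cols(p,z):
    h=cv2.cvtColor(p["color"],cv2.COLOR_RGB2HSV)
    for nm,m in(("red",((h[...,0]<4)|(h[...,0]>174))&(h[...,1]>150)&(h[...,2]>60)),("yel",(h[...,0]>22)&(h[...,0]<34)&(h[...,1]>150)&(h[...,2]>70))):
        for c in cv2.findContours(m.astype(np.uint8),0,2)[0]:
            a=cv2.contourArea(c)
            if a>6:
                q=c[:,0].mean(0);X=onz(p,q,z)
                if abs(X[0]-.55)<.2 and abs(X[1]-.3)<.2: print("   ",nm,a,q.round(),X.round(3))
E
python3 - <<'E'
from h import *
P=tilt();P.append(ctrl.snapshot("wrist"))
for p in P: print("cam");cols(p,.03)
E
```

```text
tray_grip [0.5654 0.3067 0.1138] [0.002, 0.002] [[192.0, 124.0], [363.0, 236.0]]
tray_lip [0.492  0.2938 0.0218] [0.0013, 0.0013] [[180.0, 161.0], [366.0, 242.0]]
t 30.05 tcp [0.5727 0.3062 0.0668] [-179.9   -0.3 -170.1] open 0.0136 F [-23.   -1.6  19.7]
pitch front-down 22.6 len 0.1184
cam
    red 64.0 [186. 138.] [0.571 0.36  0.03 ]
    red 66.5 [211. 128.] [0.661 0.342 0.03 ]
    yel 29.0 [199. 145.] [0.576 0.302 0.03 ]
cam
    red 22.0 [276. 265.] [0.687 0.152 0.03 ]
    red 69.0 [370. 255.] [0.531 0.323 0.03 ]
    red 78.5 [343. 255.] [0.568 0.27  0.03 ]
    yel 33.5 [267. 277.] [0.731 0.155 0.03 ]
    yel 26.5 [367. 261.] [0.553 0.327 0.03 ]
    yel 22.0 [348. 243.] [0.527 0.262 0.03 ]
cam
    red 120.5 [198. 233.] [0.605 0.265 0.03 ]
    red 2672.0 [292. 172.] [0.543 0.329 0.03 ]
    yel 846.5 [208. 159.] [0.545 0.266 0.03 ]
```

carry_out(deltas=[[[0,0,0.008,0,-1],[0,0,0.012,0,-1],[0,0,0.012,0,-1]]])

```text
clock: 30.7
tool_pos: [0.5723, 0.3062, 0.0641]
orientation: [-179.9, -0.4, -170.1]
force: [-24.6, -1.0, 18.2]
opening: 0.0135
gripper_force: 30.0
```

Run:
```python
from h import *
P=tilt();P.append(ctrl.snapshot("wrist"))
for p in P: print("cam");cols(p,.03)
```

```text
tray_grip [0.5644 0.3049 0.1037] [0.0018, 0.0018] [[193.0, 127.0], [362.0, 238.0]]
tray_lip [0.4973 0.3003 0.0252] [0.0032, 0.0032] [[178.0, 158.0], [366.0, 244.0]]
t 30.7 tcp [0.5723 0.3062 0.0641] [-179.9   -0.4 -170.1] open 0.0135 F [-24.6  -1.   18.2]
pitch front-down 21.1 len 0.1034
cam
    red 32.5 [178. 151.] [0.514 0.327 0.03 ]
    red 111.5 [200. 144.] [0.582 0.303 0.03 ]
    yel 23.0 [184. 140.] [0.562 0.36  0.03 ]
cam
    red 21.0 [276. 264.] [0.687 0.151 0.03 ]
    red 45.0 [376. 245.] [0.495 0.321 0.03 ]
    red 46.5 [346. 246.] [0.538 0.262 0.03 ]
    yel 33.5 [267. 274.] [0.724 0.15  0.03 ]
    yel 22.5 [373. 251.] [0.515 0.324 0.03 ]
cam
    red 2644.0 [209. 158.] [0.542 0.267 0.03 ]
    red 2412.0 [282.  96.] [0.491 0.311 0.03 ]
    yel 820.5 [295. 136.] [0.516 0.325 0.03 ]
    yel 740.5 [214.  83.] [0.49  0.263 0.03 ]
```

The parts are sliding: front pair at x ≈ 0.49, rear pair following. I'll draw the tray back slowly up-slope, holding the tilt, so they can run off.

carry_out(deltas=[[[0,0,0,0,-1],[-0.015,0,-0.015,0,-1],[-0.04,0,-0.03,0,-1],[-0.07,0,-0.05,0,-1],[-0.1,0,-0.07,0,-1]]])

```text
clock: 31.55
tool_pos: [0.5975, 0.311, 0.0774]
orientation: [180.0, 0.1, -170.1]
force: [0.6, 0.8, -2.5]
opening: 0.0137
gripper_force: 30.0
```

Run:
```python
from h import *
P=tilt();P.append(ctrl.snapshot("wrist"))
for p in P: print("cam");cols(p,.02)
```

```text
tray_lip [0.5223 0.3044 0.0347] [0.0046, 0.0046] [[183.0, 151.0], [363.0, 249.0]]
t 31.55 tcp [0.5975 0.311  0.0774] [ 1.800e+02  1.000e-01 -1.701e+02] open 0.0137 F [ 0.6  0.8 -2.5]
cam
    red 111.5 [195. 151.] [0.557 0.301 0.02 ]
    yel 31.0 [179. 146.] [0.541 0.356 0.02 ]
cam
    red 9.5 [276. 269.] [0.692 0.154 0.02 ]
    red 6.5 [276. 261.] [0.671 0.14  0.02 ]
    red 15.5 [376. 243.] [0.477 0.315 0.02 ]
    red 10.5 [346. 243.] [0.52  0.252 0.02 ]
    yel 34.0 [267. 276.] [0.721 0.148 0.02 ]
    yel 29.0 [374. 249.] [0.501 0.32  0.02 ]
cam
    red 2387.0 [218.  81.] [0.513 0.267 0.02 ]
    red 860.0 [281.  54.] [0.486 0.311 0.02 ]
    yel 160.0 [307. 124.] [0.532 0.34  0.02 ]
    yel 804.5 [299.  86.] [0.506 0.328 0.02 ]
    yel 433.0 [212.  51.] [0.492 0.261 0.02 ]
```

carry_out(deltas=[[[-0.02,0,-0.01,0,-1],[-0.045,0,-0.022,0,-1],[-0.07,0,-0.035,0,-1],[-0.1,0,-0.05,0,-1],[-0.1,0,-0.05,0,-1]]])

```text
clock: 32.4
tool_pos: [0.6174, 0.3143, 0.0873]
orientation: [180.0, 0.1, -170.2]
force: [0.4, 0.4, -3.1]
opening: 0.014
gripper_force: 30.0
```

Run:
```python
from h import *
P=tilt();P.append(ctrl.snapshot("wrist"))
for p in P: print("cam");cols(p,.02)
w=P[2]; print(pts(w,"tray_lip",1))
cv2.imwrite("pics/b.png",np.hstack([cv2.resize(P[1]["color"][190:290,310:410],(400,400)),cv2.resize(w["color"][:300,120:420],(400,400))])[:,:,::-1])
```

```text
tray_grip [0.605  0.3136 0.131 ] [0.0014, 0.0014] [[200.0, 112.0], [359.0, 242.0]]
tray_lip [0.5422 0.3056 0.0432] [0.0039, 0.0039] [[188.0, 146.0], [360.0, 251.0]]
t 32.4 tcp [0.6174 0.3143 0.0873] [ 1.800e+02  1.000e-01 -1.702e+02] open 0.014 F [ 0.4  0.4 -3.1]
pitch front-down 25.9 len 0.1082
cam
    red 13.5 [190. 158.] [0.525 0.284 0.02 ]
    yel 31.0 [176. 151.] [0.518 0.343 0.02 ]
cam
    red 20.0 [276. 265.] [0.682 0.148 0.02 ]
    yel 33.5 [267. 274.] [0.717 0.145 0.02 ]
    yel 29.5 [375. 247.] [0.49  0.319 0.02 ]
cam
    red 1845.0 [215.  61.] [0.518 0.265 0.02 ]
    red 811.5 [276.  34.] [0.491 0.308 0.02 ]
    yel 224.0 [289.  90.] [0.529 0.326 0.02 ]
    yel 771.0 [301.  52.] [0.501 0.33  0.02 ]
    yel 746.5 [219.  26.] [0.493 0.266 0.02 ]
[([253.8, 101.4], 0.77)]
```

View pics/b.png

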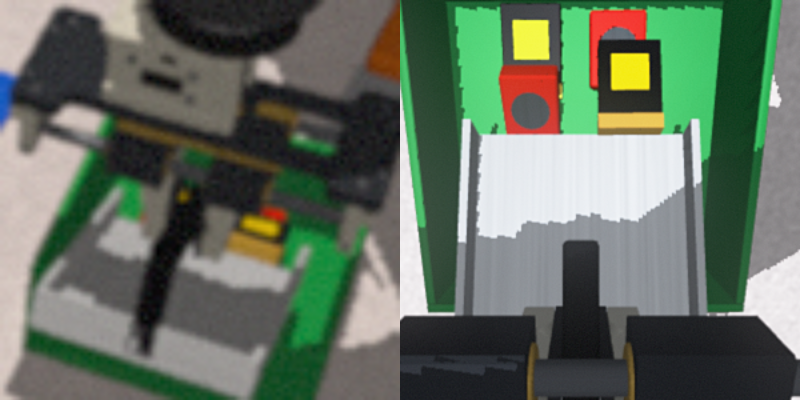

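The picture shows all four parts in the bin just past the lip and an empty tray. I'll draw back a little further, lift clear and carry it back to its old place.

carry_out(deltas=[[[-0.02,0,-0.012,0,-1],[-0.05,0,-0.028,0,-1],[-0.08,0,-0.045,0,-1],[-0.11,0,-0.06,0,-1],[-0.12,0,-0.065,0,-1]]])

```text
clock: 33.3
tool_pos: [0.6409, 0.3183, 0.1002]
orientation: [180.0, 0.0, -170.2]
force: [-0.2, -0.6, -1.6]
opening: 0.0136
gripper_force: 30.0
```

carry_out(deltas=[[[0,0,-0.05,0,-1],[0,0,-0.12,0,-1],[0,0,-0.2,0,-1],[0,0,-0.28,0,-1],[0,0,-0.33,0,-1]]])

```text
clock: 33.8
tool_pos: [0.6404, 0.3185, 0.1687]
orientation: [179.9, 0.2, -170.1]
force: [-0.9, 1.0, -2.0]
opening: 0.0138
gripper_force: 30.0
```

Run:
```python
from h import *
o=ctrl.get_obs();P=tilt();P.append(ctrl.snapshot("wrist"))
for p in P: print("cam");cols(p,.012)
p=o["tool_pos"];
plan([(.60,.16,.165,-170.1),(.59,-.02,.165,-170.1),(.58,-.19,.165,-168),(.575,-.30,.15,-166.5),(.575,-.30,.085,-166.5)],start=p,yaw0=-170.1)
```

```text
tray_grip [0.6281 0.3144 0.2141] [0.0016, 0.0016] [[202.0, 84.0], [358.0, 222.0]]
tray_lip [0.5599 0.309  0.1227] [0.0018, 0.0018] [[189.0, 121.0], [364.0, 233.0]]
t 33.8 tcp [0.6404 0.3185 0.1687] [ 179.9    0.2 -170.1] open 0.0138 F [-0.9  1.  -2. ]
pitch front-down 24.8 len 0.1142
cam
    red 22.5 [190. 158.] [0.532 0.294 0.012]
    yel 7.0 [179. 151.] [0.528 0.345 0.012]
cam
    red 22.0 [276. 264.] [0.673 0.141 0.012]
    yel 34.0 [267. 276.] [0.715 0.144 0.012]
cam
    red 1324.0 [227.  48.] [0.52  0.268 0.012]
    red 484.0 [273.  21.] [0.488 0.309 0.012]
    yel 459.0 [285.  52.] [0.513 0.327 0.012]
    yel 437.5 [223.  25.] [0.5   0.261 0.012]
[ 6.000e-01  1.600e-01  1.650e-01 -1.701e+02] shift [ 0.335 -0.746  0.019] turn -0.0 dist 0.164
[ 5.900e-01 -2.000e-02  1.650e-01 -1.701e+02] shift [ 0.204 -0.878 -0.   ] turn -0.0 dist 0.18
[ 5.80e-01 -1.90e-01  1.65e-01 -1.68e+02] shift [ 0.195 -0.829 -0.   ] turn -0.0058 dist 0.17
[ 5.750e-01 -3.000e-01  1.500e-01 -1.665e+02] shift [ 0.139 -0.533  0.075] turn -0.0042 dist 0.111
[ 5.750e-01 -3.000e-01  8.500e-02 -1.665e+02] shift [-0.     0.     0.325] turn -0.0 dist 0.065
```

All four parts are in the bin and the tray is empty, so I'll carry it back.

carry_out(deltas=[[[0.067,-0.15,0,0,-1],[0.134,-0.3,0,0,-1],[0.2,-0.45,0,0,-1],[0.27,-0.6,0,0,-1],[0.335,-0.746,0,0,-1]]])

```text
clock: 34.65
tool_pos: [0.5984, 0.1582, 0.1651]
orientation: [-180.0, -0.1, -170.2]
force: [0.7, -0.8, -2.1]
opening: 0.0138
gripper_force: 30.0
```

carry_out(deltas=[[[0.04,-0.175,0,0,-1],[0.08,-0.35,0,0,-1],[0.12,-0.53,0,0,-1],[0.16,-0.7,0,0,-1],[0.204,-0.878,0,0,-1]]])

```text
clock: 35.15
tool_pos: [0.5886, -0.0217, 0.1652]
orientation: [-180.0, -0.0, -170.1]
force: [1.3, 0.2, -1.5]
opening: 0.0141
gripper_force: 30.0
```

carry_out(deltas=[[[0.04,-0.166,0,-0.001,-1],[0.08,-0.33,0,-0.002,-1],[0.12,-0.5,0,-0.003,-1],[0.16,-0.66,0,-0.005,-1],[0.195,-0.829,0,-0.006,-1]]])

```text
clock: 35.65
tool_pos: [0.5784, -0.1917, 0.1652]
orientation: [180.0, -0.1, -168.0]
force: [0.8, 0.5, -1.8]
opening: 0.0132
gripper_force: 30.0
```

carry_out(deltas=[[[0.03,-0.12,0.02,-0.001,-1],[0.06,-0.24,0.03,-0.002,-1],[0.09,-0.36,0.05,-0.003,-1],[0.12,-0.46,0.06,-0.004,-1],[0.139,-0.533,0.075,-0.004,-1]]])

```text
clock: 36.15
tool_pos: [0.5734, -0.3018, 0.1499]
orientation: [180.0, -0.1, -166.6]
force: [0.8, 0.0, -1.3]
opening: 0.0135
gripper_force: 30.0
```

carry_out(deltas=[[[0,0,0.08,0,-1],[0,0,0.18,0,-1],[0,0,0.28,0,-1],[0,0,0.36,0,-1],[0,0,0.41,0,-1]]])

```text
clock: 36.65
tool_pos: [0.5732, -0.3001, 0.0669]
orientation: [179.9, -0.1, -166.6]
force: [0.2, 0.8, -2.0]
opening: 0.0139
gripper_force: 30.0
```

Run:
```python
from h import *
P=tilt()
```

```text
tray_grip [ 0.568  -0.2972  0.1053] [0.0061, 0.0061] [[375.0, 236.0], [173.0, 155.0]]
tray_lip [ 0.5013 -0.3091  0.0146] [0.0028, 0.0028] [[354.0, 281.0], [188.0, 167.0]]
t 36.65 tcp [ 0.5732 -0.3001  0.0669] [ 1.799e+02 -1.000e-01 -1.666e+02] open 0.0139 F [ 0.2  0.8 -2. ]
pitch front-down 24.9 len 0.1132
```

carry_out(deltas=[[[0,0,0.02,0,-1],[0,0,0.04,0,-1],[0,0,0.06,0,-1],[0,0,0.08,0,-1],[0,0,0.1,0,-1]]])

```text
clock: 37.45
tool_pos: [0.5745, -0.3005, 0.0487]
orientation: [-180.0, 0.0, -166.5]
force: [3.9, 2.7, 8.1]
opening: 0.0137
gripper_force: 30.0
```

carry_out(deltas=[[[0,0,0.02,0,-1],[0,0,0.04,0,-1],[0,0,0.06,0,-1],[0,0,0.08,0,-1],[0,0,0.1,0,-1]]])

```text
clock: 37.95
tool_pos: [0.5757, -0.3008, 0.0297]
orientation: [-179.9, 0.2, -166.5]
force: [2.9, -0.5, 3.4]
opening: 0.0139
gripper_force: 30.0
```

carry_out(deltas=[[[0,0,0.015,0,-1],[0,0,0.03,0,-1],[0,0,0.045,0,-1],[0,0,0.06,0,-1],[0,0,0.065,0,-1]]])

```text
clock: 38.45
tool_pos: [0.5735, -0.3004, 0.0151]
orientation: [180.0, -0.1, -166.6]
force: [2.5, 0.9, 2.6]
opening: 0.0138
gripper_force: 30.0
```

Run:
```python
from h import *
P=tilt()
```

```text
tray_lip [ 0.4688 -0.3156  0.005 ] [0.0031, 0.0031] [[348.0, 295.0], [193.0, 163.0]]
t 38.45 tcp [ 0.5735 -0.3004  0.0151] [ 1.800e+02 -1.000e-01 -1.666e+02] open 0.0138 F [2.5 0.9 2.6]
```

carry_out(deltas=[[[0,0,0.005,0,-1],[0,0,0.01,0,-1],[0,0,0.01,0,-1]]])

```text
clock: 39.05
tool_pos: [0.5743, -0.3005, 0.0138]
orientation: [-180.0, 0.0, -166.6]
force: [2.0, -0.1, 2.4]
opening: 0.0138
gripper_force: 30.0
```

carry_out(deltas=[[[0,0,0.005,0,-1],[0,0,0.01,0,-1],[0,0,0.01,0,-1]]])

```text
clock: 39.35
tool_pos: [0.5741, -0.3005, 0.0117]
orientation: [-180.0, 0.0, -166.5]
force: [2.2, 0.4, 2.6]
opening: 0.0135
gripper_force: 30.0
```

carry_out(deltas=[[[0,0,0.005,0,-1],[0,0,0.01,0,-1],[0,0,0.01,0,-1]]])

```text
clock: 39.65
tool_pos: [0.5739, -0.3005, 0.0096]
orientation: [180.0, -0.0, -166.6]
force: [1.3, -0.5, 1.7]
opening: 0.0137
gripper_force: 30.0
```

carry_out(deltas=[[[0,0,0.005,0,-1],[0,0,0.01,0,-1],[0,0,0.01,0,-1]]])

```text
clock: 39.95
tool_pos: [0.574, -0.3005, 0.008]
orientation: [-180.0, 0.0, -166.5]
force: [0.5, 1.0, 4.8]
opening: 0.0135
gripper_force: 30.0
```

carry_out(deltas=[[[0,0,0.005,0,-1],[0,0,0.01,0,-1],[0,0,0.01,0,-1]]])

```text
clock: 40.25
tool_pos: [0.5741, -0.3005, 0.008]
orientation: [-180.0, 0.0, -166.5]
force: [-3.8, 4.7, 18.4]
opening: 0.0142
gripper_force: 30.0
```

Firm contact: the tray is flat. I'll ease off slightly, open, rise and check.

carry_out(deltas=[[[0,0,-0.009,0,-1],[0,0,-0.009,0,-0.3],[0,0,-0.009,0,-0.3],[0,0,-0.009,0,-0.3],[0,0,-0.009,0,-0.3]]])

```text
clock: 40.75
tool_pos: [0.5735, -0.3004, 0.007]
orientation: [180.0, -0.1, -166.6]
force: [0.4, -0.7, 0.2]
opening: 0.0299
gripper_force: 0.0
```

carry_out(deltas=[[[0,0,-0.05,0,-0.2],[0,0,-0.15,0,-0.2],[0,0,-0.35,0,0],[0,0,-0.6,0,0],[0,0,-0.85,0,0]]])

```text
clock: 41.25
tool_pos: [0.5734, -0.3004, 0.1798]
orientation: [180.0, -0.0, -166.6]
force: [0.5, -0.4, 0.2]
opening: 0.0434
gripper_force: 0.0
```

carry_out(deltas=[[[0,0,-0.2,0,0],[0,0,-0.2,0,0],[0,0,-0.2,0,0]]])

```text
clock: 41.55
tool_pos: [0.5744, -0.3005, 0.2195]
orientation: [-179.9, 0.2, -166.6]
force: [-0.1, 0.7, -1.7]
opening: 0.0436
gripper_force: 0.0
```

Run:
```python
from h import *
P=tilt();o=ctrl.get_obs()
for n,p in zip(("side","scene"),P):
    print(n);cols(p,.012)
    for k,z in(("tray_grip",.058),("tray_lip",.004),("spatula_mid",.011),("bottle",0),("pot",0),("phone",0)): print(k,[(q,onz(p,c,z).round(3).tolist()) for c,q in pts(p,k,2)])
w=ctrl.snapshot("wrist");print([(k,onz(w,c,z).round(3)) for k,z in(("tray_grip",.058),("tray_lip",.004)) for c,q in pts(w,k,1)])
```

```text
tray_grip [ 0.6306 -0.2306  0.1288] [0.0095, 0.0095] [[368.0, 198.0], [175.0, 167.0]]
tray_lip [ 0.4623 -0.3225 -0.0022] [0.0013, 0.0013] [[346.0, 301.0], [192.0, 163.0]]
t 41.55 tcp [ 0.5744 -0.3005  0.2195] [-179.9    0.2 -166.6] open 0.0436 F [-0.1  0.7 -1.7]
pitch front-down 6.0 len 0.2322
side
    red 22.5 [190. 158.] [0.532 0.294 0.012]
    yel 8.0 [179. 151.] [0.529 0.344 0.012]
tray_grip [(0.73, [0.558, -0.312, 0.058]), (0.61, [0.511, -0.014, 0.058])]
tray_lip [(0.66, [0.458, -0.323, 0.004]), (0.49, [0.518, 0.338, 0.004])]
spatula_mid [(0.81, [0.545, -0.014, 0.011]), (0.57, [0.207, 0.319, 0.011])]
bottle [(0.71, [0.753, -0.192, 0.0])]
pot [(0.89, [0.765, 0.209, 0.0])]
phone [(0.56, [0.776, -0.014, 0.0])]
scene
    red 19.5 [276. 266.] [0.677 0.145 0.012]
    red 13.0 [375. 243.] [0.472 0.311 0.012]
    red 149.0 [351. 247.] [0.517 0.267 0.012]
    yel 34.0 [267. 276.] [0.715 0.144 0.012]
    yel 69.0 [373. 251.] [0.5   0.32  0.012]
    yel 16.5 [354. 238.] [0.484 0.26  0.012]
tray_grip [(0.87, [0.564, -0.293, 0.058])]
tray_lip [(0.73, [0.469, -0.318, 0.004])]
spatula_mid [(0.71, [0.215, 0.315, 0.011]), (0.63, [0.537, -0.018, 0.011])]
bottle [(0.88, [0.747, -0.195, 0.0]), (0.37, [0.536, -0.029, 0.0])]
pot [(0.63, [0.747, 0.195, 0.0])]
phone [(0.96, [0.771, -0.022, 0.0]), (0.42, [0.513, 0.268, 0.0])]
[('tray_grip', array([ 0.564, -0.304,  0.058]))]
```

```bash
python3 -c "
from plant import ctrl
print(ctrl.close_job())"
```

```text
the job is handed in; nothing more can be done
None
```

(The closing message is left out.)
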